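# Feeding bottle onto the drying peg, then its screw ring lifted with the tongs

### The job

Stand the washed feeding bottle that lies on the worktop upside down on the free peg of the drying rack, its rim flat on the tray, and let go of it. Then pick up the spring tongs, squeeze them onto the bottle's screw ring (the open ring on the steriliser plate) and lift it off to drip; finish still holding it up in the squeezed tongs, the whole ring at least 10 cm above the worktop and touching nothing but the tongs. The ring is sterilised, so never touch it with your gripper, and leave the other bottle, the cap, the brush and the tin where they are.

Things in the scene. Friction and masses are not known exactly. Their poses are not given: they have to be found in the camera images.
- bottle: frosted plastic feeding bottle without its ring, lying on the worktop, mouth roughly away from the robot. 132 mm long, 55 g, hollow: body 56 mm in diameter, 103 mm long; shoulder; neck 43 mm in diameter, 18 mm long; wall 3 mm, closed base 4 mm. Origin at mid-length on its axis (27 mm up as it lies), x from base to mouth. A 25 N grip on the body is safe
- bottle_mouth (a point): centre of the bottle's open mouth (37 mm wide inside), on the plane of the rim, 66 mm from the bottle's origin along its x
- rack: white drying rack: a flat drip tray 150 (x) by 256 (y) by 14 mm high with two upright pegs 160 mm apart along its y; stands fixed, origin at the centre of its underside, z up; turned up to 0.2 rad. One peg carries another bottle, the other is free; which one differs
- peg_free: the rack's free white peg, upright and fixed: 95 mm high, 16 mm in diameter at the root, 13 mm near its round top, on a foot 22 mm in diameter and 4 mm high. Origin at its root, on the tray's top face (14 mm above the worktop). A bottle inverted over it stands with its rim flat on the tray, the peg inside, with about 6 mm of play around the foot
- peg_taken: the rack's other, identical peg, which carries the other bottle; origin at its root
- other_bottle: a second, identical bottle, already standing upside down on the other peg, loose, 132 mm tall; leave it alone. Origin at the middle of its length, x axis towards its mouth (down)
- tongs: loose spring tongs, 240 mm long, 74 g, lying on edge, jaws roughly away from the robot: two steel arms hinged together at the near end, each with a grey ribbed grip 40 mm long at mid-length and a cupped grey jaw at the far end. The arms swing level. Origin midway between the grips, on the underside; x to the jaws, y across the arms, z up. Hinge 105 mm behind the origin. They balance at the grips
- tongs_grip (a point): midway between the two grips, 11.5 mm above the underside: squeeze here, along the tongs' y. Grips 23 mm high; 68 mm wide over the grips at rest, 62 mm with the tongs safely carried and still wide open, 42 mm with the jaws closed on the ring. The spring pushes back 5 N on each grip at first, 9 N at the ring; let go, they open. 20 to 30 N on the grips holds the ring firmly
- tongs_jaws (a point): midway between the jaws, where the ring's axis should be when they close: 85 mm ahead of the tongs' origin along x, 11 mm above their underside. The jaws are 19 mm high and reach 24 mm ahead of and behind this point. Both swing alike: about 100 mm apart at rest (88 mm at their incurved front ends), 12 mm less when 62 mm over the grips
- tong_left: the tongs' arm on their +y side, with its grip and jaw; origin on the hinge
- tong_right: the tongs' arm on their -y side, with its grip and jaw; origin on the hinge
- plate: grey steriliser plate with round ends, 104 (x) by 200 (y) by 10 mm high, fixed on the worktop; origin at the centre of its underside, z up, turned up to 0.2 rad. Ring and cap stand on it about 100 mm apart along its y; which is on which side differs
- ring: the bottle's white fluted screw ring: an open ring 54 mm in outer diameter, 44 mm inside, 18 mm high, 22 g, lying loose and flat on the plate. Origin at the centre of its underside (10 mm above the worktop). It may only be gripped with the tongs
- cap: white domed bottle cap, closed on top, 51 mm in diameter and 53 mm tall, standing loose on the plate beside the ring; leave it alone. Origin at the centre of its underside
- brush: white bottle brush with a thick round head, 230 mm long and 40 mm thick, lying across beyond the work; leave it alone. Origin about its middle, on the worktop; x along it
- milk_tin: round milk powder tin, 90 mm in diameter, 110 mm tall, standing beyond the work; leave it alone. Origin at the centre of its underside

How it is judged:
On the way, in this order (a step that is already met when the one before it is completed fails the run):
1. the bottle stands upside down on the free peg, rim flat on the tray, let go and at rest (angle between bottle's own x axis and vertical above 3.04 rad and horizontal distance between bottle_mouth and peg_free below 0.014 m and height (world z) of bottle_mouth below 0.019 m and contact force between the fingers and bottle below 0.02 N and linear speed of bottle below 0.03 m/s), for 0.3 s.
2. the ring is gripped between both jaws of the tongs, which the gripper squeezes, and is lifted off the plate (contact force between each of tong_left, tong_right and ring above 0.3 N and contact force between the fingers and tong_left above 0.5 N and contact force between the fingers and tong_right above 0.5 N and contact force between each of the fingers, the arm and ring below 0.02 N and height (world z) of ring above 0.05 m and contact force between ring and plate below 0.02 N), for 0.2 s.
At the end, for the whole second after the job is handed in: bottle upside down on the free peg, released, still: axis within 0.1 rad, mouth within 14 mm of the peg and 5 mm of the tray. Gripper squeezes both tong arms, both jaws press the ring (0.3 N), ring over 100 mm up, carried by nothing else, untouched by the gripper. Others within 30 mm (all of step 1 and contact force between each of tong_left, tong_right and ring above 0.3 N and contact force between the fingers and tong_left above 0.5 N and contact force between the fingers and tong_right above 0.5 N and contact force between each of the fingers, the arm and ring below 0.02 N and contact force between each of ring, tongs and plate below 0.02 N and contact force between each of ring, tongs and rack below 0.02 N and contact force between each of ring, tongs and bottle below 0.02 N and contact force between ring and peg_free below 0.02 N and contact force between ring and peg_taken below 0.02 N and contact force between each of ring, tongs and other_bottle below 0.02 N and contact force between each of ring, tongs and cap below 0.02 N and contact force between each of ring, tongs and brush below 0.02 N and contact force between each of ring, tongs and milk_tin below 0.02 N and height (world z) of ring above 0.1 m and distance of each of other_bottle, cap, brush, milk_tin from where it was at the start of the episode below 0.03 m); the arm keeps its last pose, push and grip.
It fails at once if the gripper or arm touches the sterilised ring (contact force between any of the fingers, the arm and ring above 0.3 N).
It fails at once if the other bottle, the cap, the brush or the tin is shifted by more than 30 mm or knocked over (distance of any of other_bottle, cap, brush, milk_tin from where it was at the start of the episode above 0.03 m or angle between other_bottle's own x axis and vertical below 2.7 rad or angle between any of cap, milk_tin's own z axis and vertical above 0.4 rad).
It also fails if it takes over 72 s, if anything falls off the work surface, if the arm or the gripper's body presses on something with over 40 N, if the wrist force passes 120 N, or if a joint passes its speed limit or range.

### The arm

A 6-joint arm with a two-finger parallel gripper is mounted at the origin on the work surface. World frame = base frame: x ahead of the robot, y to its left, z up, the work surface at z = 0. Lengths are in m, angles in rad, forces in N, time in s.
With the tool pointing down it reaches from about 0.25 to 0.775 m from the base axis. Payload 4 kg.
Tool frame: the origin (TCP) lies midway between the tips of the shut fingers; the grasp point (between the pads) lies 19 mm behind it; z points along the fingers, y is the direction in which the jaws open and shut (so a half turn about z gives the same grasp; the last joint's range is limited). The gripper opens to 94 mm and grips with 3 to 60 N. Pads are 16 mm wide; open, the fingers measure 119 mm over their backs; the gripper's body (75 mm by 177 mm) begins 78 mm behind the grasp point.
Start: joints at [1.244, 0.087, 1.371, -0, 1.684, -0.103], TCP at [0.122, 0.536, 0.206] pointing down, gripper open.
Joint ranges: [-3.1, 3.1], [-0.76, 2.03], [0.27, 2.55], [-1.08, 4.22], [0.17, 2.65], [-2.57, 2.57]. Speed limits (rad/s): [2.79, 2.79, 3.14, 3.14, 3.14, 3.14].

### API

Orientations are given as [roll, pitch, yaw] about the fixed x, y, z axes, in that order (R = Rz(yaw) Ry(pitch) Rx(roll)).
In Python, from bench import robot gives the robot as it stands.
- The arm moves only by the tool drive_tool, never from a script. Its argument "series" is a list that holds one entry, the list of rows, each a list of 7 numbers: the turn, a rotation vector about the tool's x, y, z in rad, then the shift along the tool's x, y, z in cm, then the opening in per cent of the stroke, from 0 (shut) to 100 (fully open). In form: [[[rx, ry, rz, tx, ty, tz, fingers], ...]]. A call has 1 to 20 rows; each row is the pose to reach, as a shift and turn from the pose measured when the call began, along the tool's axes at that moment; what a row does not reach only later rows make up. A row lasts 1/10 s, in which the tool goes at most 50 mm and 8.59 degrees, less where a joint would pass 70% of its speed; a pose out of reach is approached as far as the arm can. A call with a gripper value outside its range is refused whole. The fingers move at their own pace and stop on an object; the grip force is fixed at half the most. Time passes only in rows, so rows that repeat a pose let the fingers close. It gives the time, the measured TCP pose, the force and the opening at its end, in the units of the state.
- robot.get_obs(): the state, without advancing time (a new reading comes with each control period).
- robot.snapshot(name): name is "side" or "top"; returns a dict with "img" (480x640x3 uint8, blue, green, red), "depth" (480x640 float32, m along the optical axis (not along the pixel's ray), 0 where there is no reading), "vertical_fov" (degrees; the focal length in pixels is half the picture's height over the tangent of half this angle, whatever the lens; pixels are square), "cx", "cy" (the principal point, pixels), "rvec" (rotation vector, rad) and "tvec" (3), from world to camera coordinates, as OpenCV has them. Camera axes: x right, y down, z forward; pixel columns grow to the right and rows downward; lengths in m; the calibration is good to about 2 mm. A picture is of the moment at which its call begins.
- robot.close_job(): hands the job in, once; it reports no verdict.
The state is a dict: "time": time; "joint_positions": joint angles; "qvel": joint speeds; "joint_torque": joint torques, N m; "tool_pos": TCP position; "ee_rot": TCP orientation; "wrist_force": force on the tool from outside, world axes, zero at the start; "wrist_torque": the same for the moment, N m; "width": finger opening in m.
Only numpy, scipy, OpenCV 4.12 (cv2) and the standard library are available. Lean on these libraries where they do the work, as an engineer would, in place of code of your own. Each camera call takes 0.05 s, during which the arm holds its last target.

## Working session

There is one attempt and no reset: what is moved stays moved. The work goes in short steps, Python scripts to look and compute and a tool call to move; the robot and the scene stay as the last step left them, time stands still between calls to the robot, and variables do not carry over. Pictures are saved under pics/ and viewed, and the job is handed in when it is done.

Besides the shell and the picture viewer there is one more tool, called after "Emit:" as name(argument=value, ...) on one line, values as JSON. drive_tool: Moves the arm, as the interface text tells. Its arguments: {"type":"object","properties":{"series":{"type":"array","items":{"type":"array","items":{"type":"array","items":{"type":"number"}}}}},"required":["series"]}

```bash
mkdir -p pics; ls
cat > h.py <<'E'
import numpy as np,cv2
from bench import robot
from scipy.spatial.transform import Rotation as R
def snap(n,save=None):
    s=robot.snapshot(n)
    if save: cv2.imwrite('pics/'+save,s['img'])
    np.savez('last_'+n+'.npz',**s)
    return s
def load(n): return dict(np.load('last_'+n+'.npz'))
def cam(s):
    f=240/np.tan(np.radians(float(s['vertical_fov']))/2)
    Rm=cv2.Rodrigues(np.array(s['rvec'],float))[0]
    return f,Rm,np.array(s['tvec'],float).ravel()
def px2z(s,u,v,z):
    f,Rm,t=cam(s); d=Rm.T@np.array([(u-s['cx'])/f,(v-s['cy'])/f,1]); c=-Rm.T@t
    return c+d*(z-c[2])/d[2]
def cloud(s):
    f,Rm,t=cam(s); v,u=np.mgrid[0:480,0:640]; d=s['depth']
    P=np.stack([(u-s['cx'])/f*d,(v-s['cy'])/f*d,d],-1)
    return (P-t)@Rm
def w2p(s,P):
    f,Rm,t=cam(s); q=Rm@np.array(P)+t; return q[0]/q[2]*f+s['cx'],q[1]/q[2]*f+s['cy']
def delta(pos,rot):
    o=robot.get_obs(); R0=R.from_euler('xyz',o['ee_rot']); 
    R1=R.from_euler('xyz',rot)
    return np.round((R0.inv()*R1).as_rotvec(),3),np.round(R0.inv().apply(np.array(pos)-o['tool_pos'])*100,2)
E
python3 - <<'E'
from h import *
o=robot.get_obs(); print(o)
for n in('top','side'):
    s=snap(n,n+'0.png'); print(n,cam(s)[0],-cam(s)[1].T@cam(s)[2],s['cx'],s['cy'],cam(s)[1][2])
E
```

```text
pics
{'time': 0.0, 'joint_positions': array([ 1.24386138e+00,  8.79839659e-02,  1.37223526e+00, -7.76139756e-06,
        1.68357485e+00, -1.03110479e-01]), 'qvel': array([ 0.00078089, -0.00030816, -0.00091752,  0.00123101,  0.0005059 ,
       -0.00056087]), 'joint_torque': array([ 2.15190698e-04, -3.40164328e+01, -3.02431297e+01,  7.18736742e-02,
        3.27669620e-02, -1.59049328e-04]), 'tool_pos': array([0.12191807, 0.53576794, 0.20429797]), 'ee_rot': array([-3.13940213e+00, -2.18914573e-04,  2.91776708e+00]), 'wrist_force': array([-0.41626415,  0.27776369, -0.6383999 ]), 'wrist_torque': array([ 0.01862358,  0.01183846, -0.02763649]), 'width': 0.0940951955814585}
top 457.51855440785283 [ 0.43357301 -0.00964338  1.05489434] 315.1925869821565 238.9824478488287 [ 0.16905016  0.02091481 -0.98538552]
side 594.564023993951 [ 0.43141027 -0.88923434  0.86187111] 327.7371523704977 235.296297930566 [ 0.11697929  0.7366703  -0.66605759]
```

View pics/top0.png

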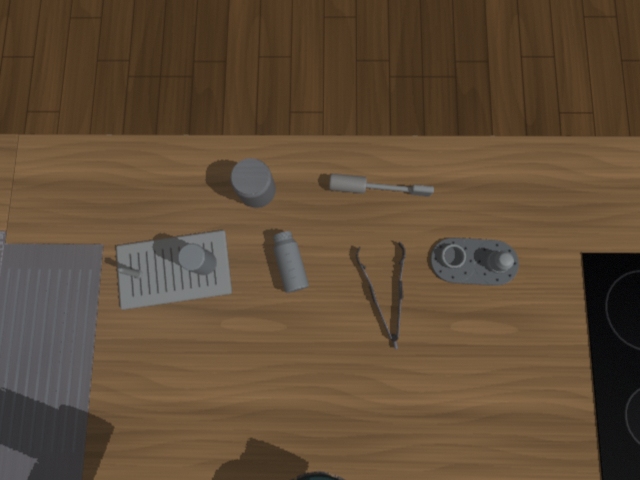

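View pics/side0.png

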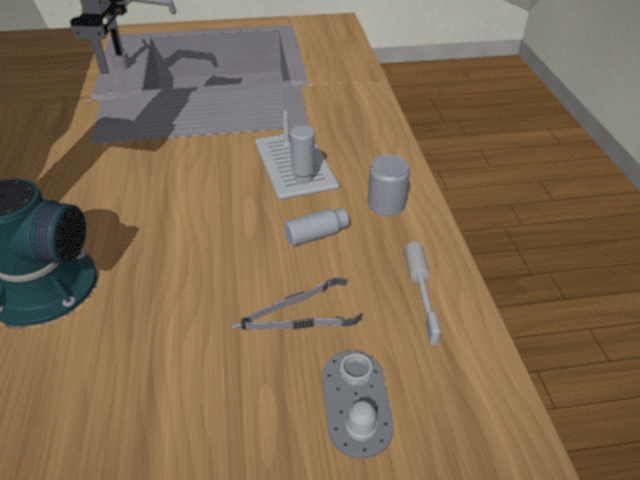

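The top view shows the bottle at about (290,262), the free peg around (133,271), the other bottle on the rack at (193,258), the tongs with hinge (395,344), the ring at (454,257) and the cap at (504,261). I'll enlarge these areas.

Run:
```python
from h import *
s=load('top'); im=s['img']
def crop(im,x,y,w,h,k,n): cv2.imwrite('pics/'+n,cv2.convertScaleAbs(cv2.resize(im[y:y+h,x:x+w],None,fx=k,fy=k,interpolation=cv2.INTER_CUBIC),alpha=1.4))
crop(im,105,215,210,100,3.8,'t_rack.png')
crop(im,340,225,190,130,4,'t_tongs.png')
C=cloud(s)
def med(m,l): print(l,np.median(C[m],0) , C[m].min(0),C[m].max(0), m.sum())
print('table z',np.percentile(C[380:420,250:500,2],[5,50,95]))
# bottle
def reg(u0,u1,v0,v1,z0,z1):
    m=np.zeros((480,640),bool); m[v0:v1,u0:u1]=True
    return m&(C[...,2]>z0)&(C[...,2]<z1)&(s['depth']>0)
m=reg(265,315,220,300,.02,.1); med(m,'bottle')
med(reg(165,225,230,280,.1,.2),'otherb top')
med(reg(105,165,240,290,.06,.2),'peg')
med(reg(430,475,235,280,.022,.04),'ring')
med(reg(475,525,235,280,.05,.08),'cap')
med(reg(225,280,150,215,.1,.13),'tin')
med(reg(340,415,235,355,.012,.06),'tongs')
```

```text
table z [-0.00294574  0.00017667  0.00340261]
bottle [0.55390942 0.06823857 0.05012367] [0.4890153  0.02671354 0.02389751] [0.62647909 0.10829223 0.06047283] 1396
otherb top [0.55057957 0.2541876  0.14566095] [0.5251531  0.23091562 0.10034306] [0.57981416 0.28623171 0.15188262] 732
peg [0.52774299 0.41344519 0.08960145] [0.52183449 0.41015685 0.06048484] [0.5350073  0.42122819 0.11101534] 85
ring [ 0.57377504 -0.29963309  0.02730923] [ 0.54859394 -0.32596927  0.02201522] [ 0.60148951 -0.27263366  0.03190892] 177
cap [ 0.56326628 -0.3998764   0.05831901] [ 0.54466796 -0.42249419  0.05007904] [ 0.58460075 -0.38220606  0.06539475] 264
tin [0.73098789 0.15142984 0.10999551] [0.69018282 0.10995046 0.10001167] [0.77380273 0.19515326 0.1166974 ] 1186
tongs [ 0.48993681 -0.16854729  0.01979745] [ 0.36905088 -0.19286181  0.01206384] [ 0.60838559 -0.08318768  0.02697456] 493
```

View pics/t_rack.png

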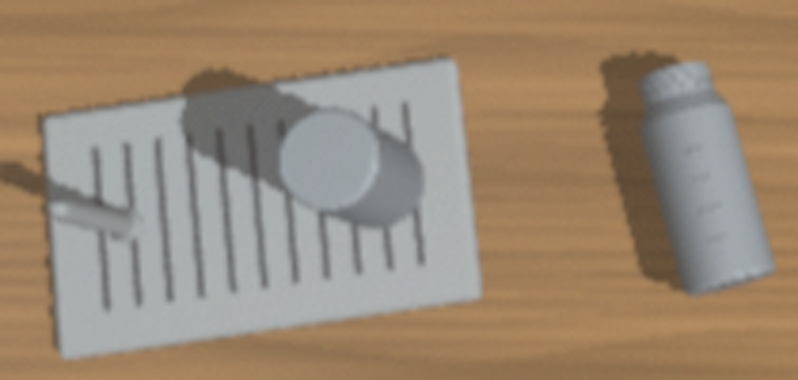

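View pics/t_tongs.png

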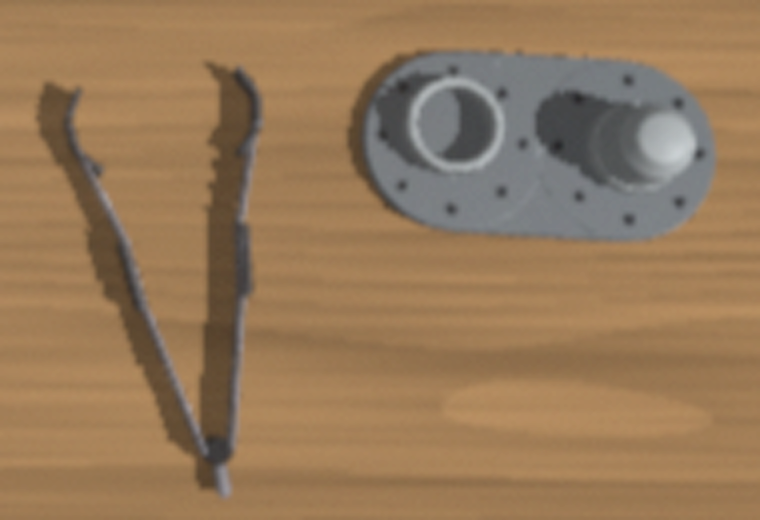

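Run:
```python
from h import *
s=load('top'); q=load('side'); im=q['img']
def crop(im,x,y,w,h,k,n): cv2.imwrite('pics/'+n,cv2.convertScaleAbs(cv2.resize(im[y:y+h,x:x+w],None,fx=k,fy=k,interpolation=cv2.INTER_CUBIC),alpha=1.4))
crop(im,245,100,120,150,4,'s_rack.png')
crop(im,225,270,190,140,4,'s_tongs.png')
A=lambda u,v:(105+u/3.8-.4,215+v/3.8-.4)
B=lambda u,v:(340+u/4-.4,225+v/4-.4)
def show(l,p,z): print(l,np.round(px2z(s,*p,z)[:2],4))
T=[(45,117),(455,58),(480,297),(62,357)]
c=np.array([px2z(s,*A(*p),.014)[:2] for p in T]); print('tray',c.round(4),'centre',c.mean(0))
print('sides',[np.linalg.norm(c[i]-c[i-1]) for i in range(4)])
ey=(c[0]-c[1]+c[3]-c[2]);ey/=np.linalg.norm(ey);print('rack y',ey,'pegs',c.mean(0)+.08*ey,c.mean(0)-.08*ey)
show('pegroot',A(136,232),.014); show('pegtop',A(55,211),.107)
show('other top',A(331,160),.146)
for n,p in dict(hinge=(217,449),gl=(124,268),gr=(244,257),jl0=(74,92),jl1=(95,172),jlm=(70,115),jr0=(239,72),jrm=(257,108),jr1=(247,148)).items(): show(n,B(*p),.02)
show('ring',B(456,124),.028); show('ringL',B(410,124),.028);show('ringR',B(502,124),.028);show('ringT',B(456,77),.028);show('ringB',B(456,171),.028)
# plate extremes
for n,p in dict(pl=(364,128),pr=(715,152),ptl=(430,51),pbl=(440,233),ptr=(640,61),pbr=(635,241)).items(): show(n,B(*p),.01)
for n,p,z in dict(basec=((732,284),.027,0),basetop=((718,281),.054,0)).values() and []: pass
# bottle silhouettes at axis height
for n,p in dict(bl=(690,294),br=(773,270),sl=(645,115),sr=(738,105),ml=(643,73),mr=(708,63)).items(): show(n,A(*p),.027)
C=cloud(s)
m=np.zeros((480,640),bool);m[225:300,262:315]=1;m&=C[...,2]>.03
P=C[m][:,:2];mu=P.mean(0);w,V=np.linalg.eigh(np.cov((P-mu).T));print('bottle pca',mu,V[:,1])
x=V[:,1]*np.sign(V[0,1]);n=np.array([-x[1],x[0]]);a=(P-mu)@x;b=(P-mu)@n;print(np.percentile(a,[0,2,98,100]),np.percentile(b,[0,2,98,100]), np.degrees(np.arctan2(x[1],x[0])))
```

```text
tray [[0.5932 0.474 ]
 [0.6319 0.224 ]
 [0.4867 0.2024]
 [0.4484 0.4514]] centre [0.54004834 0.33797185]
sides [np.float64(0.14659045581054275), np.float64(0.25296383654694904), np.float64(0.1468624279187568), np.float64(0.2518326745608718)]
rack y [-0.15242032  0.98831576] pegs [0.52785471 0.41703711] [0.55224196 0.25890659]
pegroot [0.5235 0.4126]
pegtop [0.5266 0.4208]
other top [0.5512 0.2579]
hinge [ 0.3934 -0.1638]
gl [ 0.4923 -0.1135]
gr [ 0.4991 -0.1808]
jl0 [ 0.592  -0.0859]
jl1 [ 0.5462 -0.0976]
jlm [ 0.5787 -0.0836]
jr0 [ 0.6043 -0.18  ]
jrm [ 0.5836 -0.1898]
jr1 [ 0.5607 -0.1837]
ring [ 0.5744 -0.2998]
ringL [ 0.5741 -0.2741]
ringR [ 0.5746 -0.3255]
ringT [ 0.6012 -0.3009]
ringB [ 0.5478 -0.2988]
pl [ 0.5741 -0.2524]
pr [ 0.5621 -0.4509]
ptl [ 0.6192 -0.2917]
pbl [ 0.5144 -0.2934]
ptr [ 0.6143 -0.4115]
pbr [ 0.511  -0.4029]
bl [0.4891 0.0757]
br [0.5037 0.027 ]
sl [0.5955 0.1051]
sr [0.6021 0.0494]
ml [0.6211 0.107 ]
mr [0.6276 0.068 ]
bottle pca [0.55348847 0.06684602] [-0.94061445 -0.33947673]
[-0.13876058 -0.05962026  0.06844142  0.07265579] [-0.03123852 -0.02674111  0.02768327  0.03099017] 19.844996769356143
```

View pics/s_rack.png

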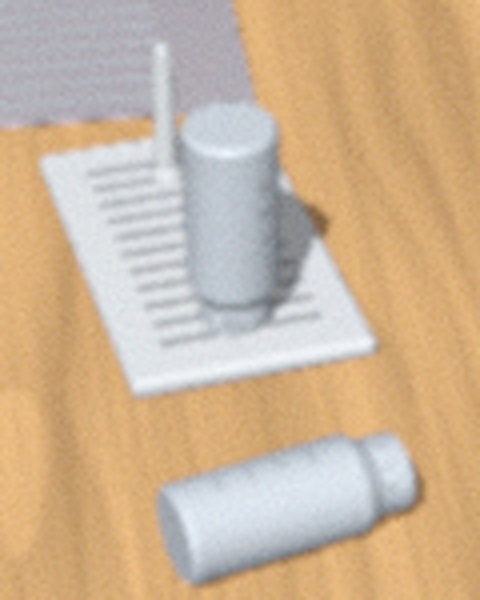

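View pics/s_tongs.png

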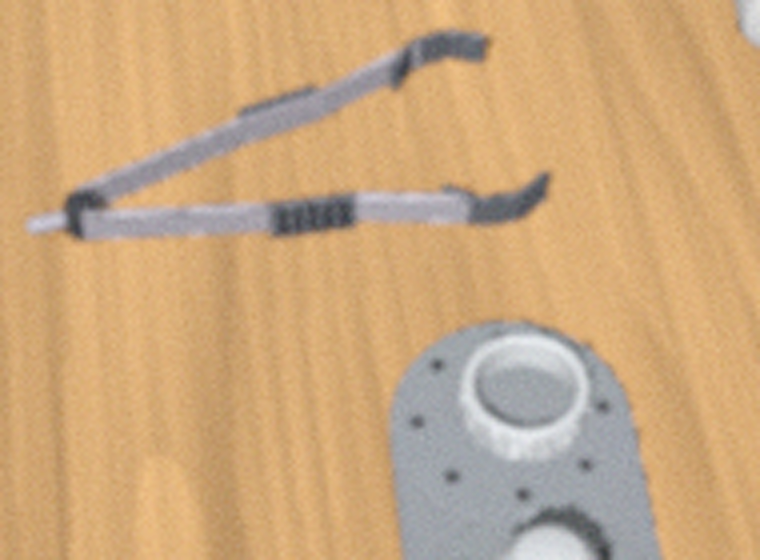

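Run:
```python
from h import *
s=load('top'); q=load('side')
S=lambda u,v:(245+u/4-.4,100+v/4-.4)
S2=lambda u,v:(225+u/4-.4,270+v/4-.4)
def show(l,p,z): print(l,np.round(px2z(q,*p,z)[:2],4))
show('pegroot',S(165,178),.014);show('pegtop',S(160,46),.109)
show('othertop',S(231,128),.146)
show('basec',S(180,534),.027); show('mouthc',S(402,470),.027)
print('line top: ');show('bt',S(165,487),.027);show('bb',S(195,583),.027)
show('ring',S2(527,384),.028)
T=[(42,160),(375,345),(137,390)]
for t in T: show('tray',S(*t),.014)
for n,p,z in (('hinge',(86,202),.023),('gr',(314,202),.023),('gl',(278,100),.023)): show(n,S2(*p),z)
C=cloud(s)
m=np.zeros((480,640),bool);m[225:300,262:315]=1;m&=(C[...,2]>.035)&(C[...,2]<.065)
P=C[m][:,:2]
for _ in range(5):
    mu=np.median(P,0) if _==0 else P.mean(0)
    w,V=np.linalg.eigh(np.cov((P-mu).T));x=V[:,1]*np.sign(V[0,1]);n=np.array([-x[1],x[0]])
    P=P[(abs((P-mu)@n)<.032)&(abs((P-mu)@x)<.08)]
a=(P-mu)@x;b=(P-mu)@n;print(mu,x,np.degrees(np.arctan2(x[1],x[0])),np.percentile(a,[0,2,98,100]),np.percentile(b,[0,2,98,100]))
# centre line by bins
bn=[( (lo+.01), np.percentile(b[(a>lo)&(a<lo+.02)],[3,97]).round(4)) for lo in np.arange(-.06,.06,.02)]
print(bn)
```

```text
pegroot [0.5267 0.4137]
pegtop [0.5276 0.4158]
othertop [0.5535 0.2563]
basec [0.4992 0.0526]
mouthc [0.6246 0.0877]
line top: 
bt [0.4952 0.092 ]
bb [0.503  0.0135]
ring [ 0.5758 -0.301 ]
tray [0.4494 0.4462]
tray [0.6316 0.2182]
tray [0.4888 0.1954]
hinge [ 0.3963 -0.1696]
gr [ 0.4991 -0.1848]
gl [ 0.4897 -0.1198]
[0.55518584 0.06806469] [0.95725088 0.28925896] 16.813596428043862 [-0.06187065 -0.06008517  0.06631952  0.07022645] [-0.02671144 -0.02490605  0.02553404  0.02762463]
[(np.float64(-0.049999999999999996), array([-0.0242,  0.0251])), (np.float64(-0.029999999999999992), array([-0.0246,  0.0256])), (np.float64(-0.00999999999999999), array([-0.0243,  0.025 ])), (np.float64(0.010000000000000014), array([-0.0245,  0.0249])), (np.float64(0.03000000000000002), array([-0.0245,  0.0247])), (np.float64(0.050000000000000024), array([-0.0206,  0.0213]))]
```

```bash
cat >> h.py <<'E'
def Rt(psi,tilt,flip=False):
    # psi azimuth of outward lean, tilt from straight down
    z=np.array([np.sin(tilt)*np.cos(psi),np.sin(tilt)*np.sin(psi),-np.cos(tilt)])
    y=np.array([np.sin(psi),-np.cos(psi),0])*(-1 if flip else 1)
    return R.from_matrix(np.column_stack([np.cross(y,z),y,z]))
def dl(pos,Rr,o=None):
    o=o or robot.get_obs(); R0=R.from_euler('xyz',o['ee_rot'])
    return (R0.inv()*Rr).as_rotvec().round(4),(R0.inv().apply(np.array(pos)-o['tool_pos'])*100).round(2)
E
python3 - <<'E'
from h import *
psi=.288
print(dl([.40,.05,.25],Rt(psi,0)))
print(dl([.30,.30,.25],R.from_euler('z',1.3)*Rt(psi,0)))
E
```

```text
(array([-9.0000e-04,  2.6000e-03,  2.6298e+00]), array([-37.9 , -41.2 ,  -4.48]))
(array([-1.8000e-03,  1.2000e-03,  1.3298e+00]), array([-22.6 , -19.05,  -4.52]))
```

Emit:
drive_tool(series=[[[0,0,0.15,-2.5,-2.1,-0.5,100],[0,0,0.3,-5,-4.2,-1,100],[0,0,0.45,-7.5,-6.3,-1.5,100],[0,0,0.6,-10,-8.4,-2,100],[0,0,0.75,-12.5,-10.5,-2.5,100],[0,0,0.9,-15,-12.6,-3,100],[0,0,1.05,-17.5,-14.7,-3.5,100],[0,0,1.2,-20,-16.8,-4,100],[0,0,1.35,-22,-20,-4.5,100],[0,0,1.5,-24,-23,-4.5,100],[0,0,1.65,-26,-26,-4.5,100],[0,0,1.8,-28,-29,-4.5,100],[0,0,1.95,-30,-32,-4.5,100],[0,0,2.1,-32,-35,-4.5,100],[0,0,2.25,-34,-38,-4.5,100],[0,0,2.4,-36,-40,-4.5,100],[0,0,2.55,-38,-41.2,-4.5,100],[0,0,2.63,-38,-41.2,-4.5,100],[0,0,2.63,-38,-41.2,-4.5,100],[0,0,2.63,-38,-41.2,-4.5,100]]])

```text
time: 2.1
tool_pos: [0.4008, 0.0499, 0.2498]
ee_rot: [3.14, 0.002, 0.29]
wrist_force: [0.2, -0.2, 0.7]
width: 0.094
```

Run:
```python
from h import *
o=robot.get_obs(); print(o['time'],o['joint_positions'].round(3),o['tool_pos'],o['ee_rot'],o['wrist_force'])
print(dl([.472,.043,.101],Rt(.288,np.pi/4)))
```

```text
2.1 [-0.015 -0.246  1.594 -0.002  1.795  1.266] [0.40075539 0.04994449 0.24982069] [3.14035961e+00 1.87825012e-03 2.89673272e-01] [ 0.21632418 -0.21153802  0.69757829]
(array([5.000e-04, 7.873e-01, 2.100e-03]), array([ 6.66,  2.68, 14.87]))
```

Emit:
drive_tool(series=[[[0,0.15,0,1,0.4,1,100],[0,0.3,0,2,0.8,2.5,100],[0,0.45,0,3,1.2,4.5,100],[0,0.6,0,4,1.6,7,100],[0,0.75,0,5,2,10,100],[0,0.787,0,6,2.4,13,100],[0,0.787,0,6.66,2.68,14.87,100],[0,0.787,0,6.66,2.68,14.87,100],[0,0.787,0,6.66,2.68,14.87,100],[0,0.787,0,6.66,2.68,14.87,100]]])

```text
time: 3.1
tool_pos: [0.4731, 0.0431, 0.1036]
ee_rot: [3.136, -0.788, 0.295]
wrist_force: [1.0, 0.4, 0.1]
width: 0.0943
```

Run:
```python
from h import *
o=robot.get_obs(); print(o['joint_positions'].round(3),o['tool_pos'],o['wrist_force'])
print(dl([.553,.067,.0155],Rt(.288,np.pi/4)))
snap('side','s1.png');snap('top','t1.png')
```

```text
[-0.358 -0.589  2.311  0.609  0.841  0.643] [0.47311221 0.04311362 0.10361184] [0.97013121 0.44816381 0.14994491]
(array([ 0.0004, -0.0027,  0.0048]), array([-0.37, -0.03, 12.13]))
```

View pics/s1.png

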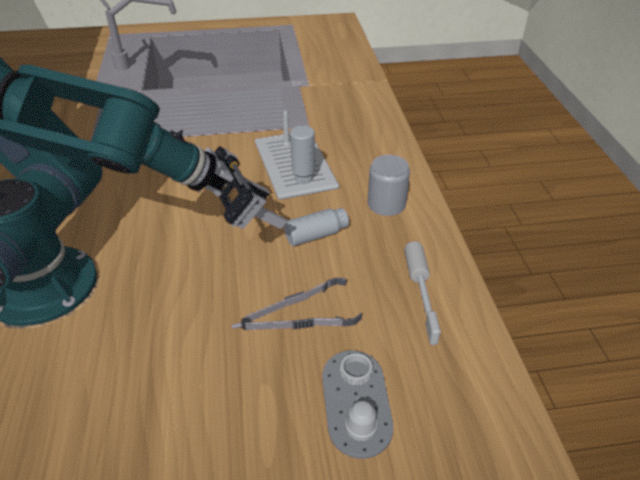

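View pics/t1.png

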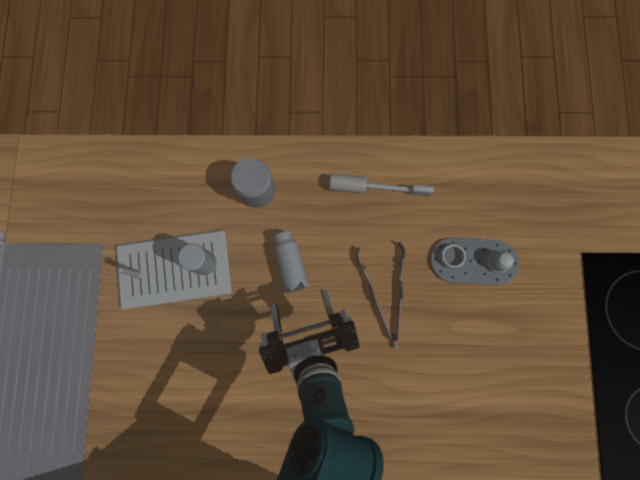

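Emit:
drive_tool(series=[[[0,-0.003,0.005,-0.37,0,2.5,100],[0,-0.003,0.005,-0.37,0,5,100],[0,-0.003,0.005,-0.37,0,7.5,100],[0,-0.003,0.005,-0.37,0,10,100],[0,-0.003,0.005,-0.37,0,11.5,100],[0,-0.003,0.005,-0.37,0,12.1,100],[0,-0.003,0.005,-0.37,0,12.1,100],[0,-0.003,0.005,-0.37,0,12.1,100]]])

```text
time: 4.0
tool_pos: [0.5533, 0.0665, 0.0166]
ee_rot: [3.141, -0.786, 0.288]
wrist_force: [-0.6, -0.2, 0.0]
width: 0.094
```

Run:
```python
from h import *
o=robot.get_obs(); print(o['joint_positions'].round(3),o['tool_pos'],o['wrist_force'])
print(dl([.553,.067,.0155],Rt(.288,np.pi/4)))
s=snap('side');t=snap('top')
a=cv2.resize(s['img'][170:290,220:380],None,fx=3.5,fy=3.5,interpolation=cv2.INTER_CUBIC)
b=cv2.resize(t['img'][210:330,240:340],None,fx=3.5,fy=3.5,interpolation=cv2.INTER_CUBIC)
cv2.imwrite('pics/g1.png',np.hstack([a,b])[:, :800])
```

```text
[-0.192 -0.175  2.252  0.806  0.469  0.469] [0.55330321 0.06650648 0.01659712] [-0.58666011 -0.20851558  0.03079699]
(array([ 0.0009, -0.001 ,  0.0002]), array([-0.09, -0.06,  0.07]))
```

View pics/g1.png

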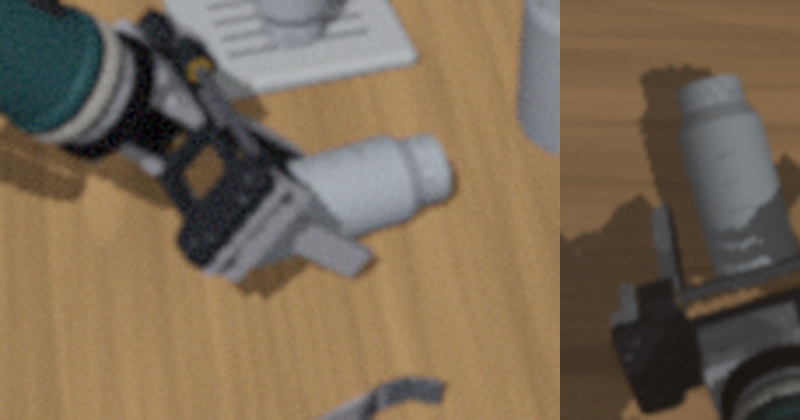

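Emit:
drive_tool(series=[[[0,0,0,0,0,0,40],[0,0,0,0,0,0,40],[0,0,0,0,0,0,40],[0,0,0,0,0,0,40],[0,0,0,0,0,0,40],[0,0,0,0,0,0,40],[0,0,0,0,0,0,40]]])

```text
time: 4.8
tool_pos: [0.5533, 0.0663, 0.0168]
ee_rot: [3.14, -0.787, 0.288]
wrist_force: [-1.1, 0.6, 1.6]
width: 0.0564
```

Run:
```python
from h import *
o=robot.get_obs(); print(o['joint_positions'].round(3),o['tool_pos'],o['width'],o['wrist_force'])
print(dl([.50,.05,.25],Rt(.288,np.pi/4)))
print(dl([.42,.25,.30],Rt(.50,np.pi/4)))
```

```text
[-0.193 -0.176  2.252  0.806  0.469  0.469] [0.55325412 0.06633067 0.01684668] 0.05642736242664734 [-1.10584117  0.57039401  1.59538368]
(array([ 0.0014, -0.0016,  0.    ]), array([ 12.58,   0.08, -20.41]))
(array([ 0.1514, -0.0014, -0.1498]), array([ 14.72, -21.36, -25.37]))
```

Emit:
drive_tool(series=[[[0,0,0,1.5,0,-1.5,40],[0,0,0,4,0,-4,40],[0,0,0,6.5,0,-7,40],[0,0,0,9,0,-11,40],[0,0,0,11,0,-15,40],[0.03,0,-0.03,13,-2,-19,40],[0.06,0,-0.06,14.7,-5,-23,40],[0.09,0,-0.09,14.7,-9,-25,40],[0.12,0,-0.12,14.7,-13,-25.4,40],[0.15,0,-0.15,14.7,-17,-25.4,40],[0.15,0,-0.15,14.7,-20,-25.4,40],[0.15,0,-0.15,14.7,-21.4,-25.4,40],[0.15,0,-0.15,14.7,-21.4,-25.4,40],[0.15,0,-0.15,14.7,-21.4,-25.4,40]]])

```text
time: 6.2
tool_pos: [0.4192, 0.2505, 0.2994]
ee_rot: [3.139, -0.785, 0.502]
wrist_force: [0.2, -0.3, -0.5]
width: 0.0563
```

Run:
```python
from h import *
o=robot.get_obs(); print(o['joint_positions'].round(3),o['tool_pos'],o['width'],o['wrist_force'])
snap('side','s2.png')
```

```text
[ 0.342 -0.657  1.952  0.126  1.071  1.396] [0.41923693 0.25046031 0.29943645] 0.056341765670460286 [ 0.23706323 -0.29616321 -0.50418544]
```

View pics/s2.png

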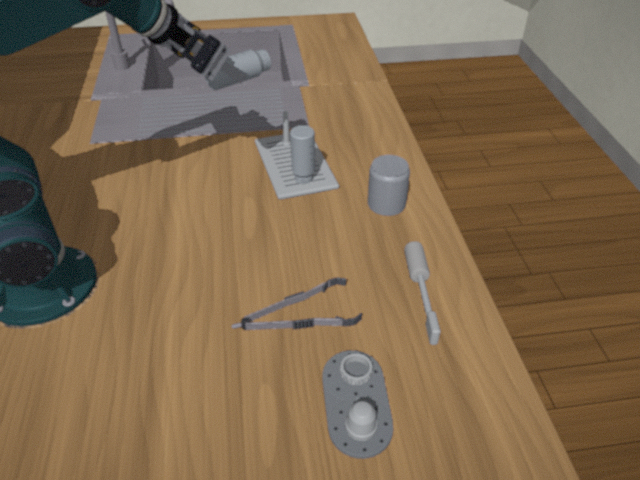

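Emit:
drive_tool(series=[[[0,0,-0.15,0,0,0,40],[0,0,-0.3,0,0,0,40],[0,0,-0.45,0,0,0,40],[0,0,-0.6,0,0,0,40],[0,0,-0.75,0,0,0,40],[0,0,-0.9,0,0,0,40],[0,0,-1.05,0,0,0,40],[0,0,-1.2,0,0,0,40],[0,0,-1.35,0,0,0,40],[0,0,-1.5,0,0,0,40],[0,0,-1.65,0,0,0,40],[0,0,-1.8,0,0,0,40],[0,0,-1.95,0,0,0,40],[0,0,-2.1,0,0,0,40],[0,0,-2.25,0,0,0,40],[0,0,-2.4,0,0,0,40],[0,0,-2.55,0,0,0,40],[0,0,-2.7,0,0,0,40],[0,0,-2.8,0,0,0,40],[0,0,-2.8,0,0,0,40]]])

```text
time: 8.25
tool_pos: [0.4204, 0.2484, 0.2994]
ee_rot: [2.82, 0.73, -3.111]
wrist_force: [0.0, 0.4, -0.2]
width: 0.0561
```

Run:
```python
from h import *
o=robot.get_obs(); print(o['joint_positions'].round(3),o['tool_pos'],o['width'],o['wrist_force'])
# grasp pt at final: z = mouth + .086 ; 
psi=.5; z=Rt(psi,np.pi/4).as_matrix()[:,2]
for mz in (.20,.14): 
    g=np.array([.527,.4155,mz+.086]); print(g+.019*z, dl(g+.019*z,Rt(psi,np.pi/4,True)))
```

```text
[ 0.337 -0.657  1.952  0.127  1.071 -1.404] [0.42035986 0.24839435 0.29935822] 0.056136291969983945 [ 0.03108866  0.42072269 -0.23432295]
[0.53879035 0.4219411  0.27256497] (array([-0.004 ,  0.0007, -0.3436]), array([-7.44, 12.87, 15.09]))
[0.53879035 0.4219411  0.21256497] (array([-0.004 ,  0.0007, -0.3436]), array([-3.44, 11.46, 19.33]))
```

Emit:
drive_tool(series=[[[0,0,-0.1,0,0,0,40],[0,0,-0.2,-1,2,2,40],[0,0,-0.3,-2,4,4.5,40],[0,0,-0.344,-3.5,6,7,40],[0,0,-0.344,-5,8.5,10,40],[0,0,-0.344,-6.5,11,13,40],[0,0,-0.344,-7.2,12.5,14.7,40],[0,0,-0.344,-7.44,12.87,15.1,40],[0,0,-0.344,-7.44,12.87,15.1,40],[0,0,-0.344,-7.44,12.87,15.1,40],[0,0,-0.344,-7.44,12.87,15.1,40]]])

```text
time: 9.35
tool_pos: [0.5388, 0.4208, 0.2735]
ee_rot: [-3.138, 0.787, -2.643]
wrist_force: [0.0, -0.7, 0.1]
width: 0.0565
```

Run:
```python
from h import *
o=robot.get_obs(); print(o['joint_positions'].round(3),o['tool_pos'],o['ee_rot'],o['width'],o['wrist_force'])
snap('side','s3.png');snap('top','t3.png')
```

```text
[ 0.63  -0.149  1.67  -0.129  0.843 -1.392] [0.5388361  0.42082046 0.27352038] [-3.13777064  0.78668982 -2.64293184] 0.056455072379519355 [ 0.04445871 -0.74190095  0.1423698 ]
```

View pics/s3.png

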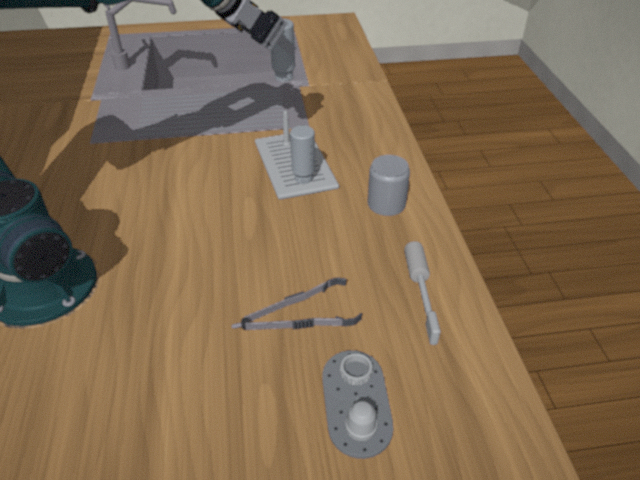

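View pics/t3.png

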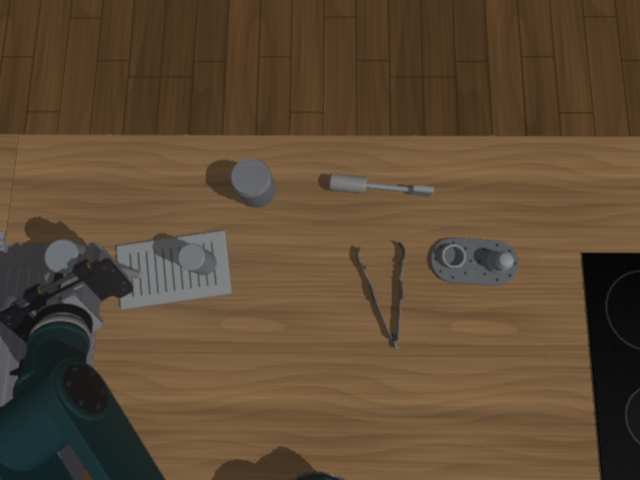

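Run:
```python
from h import *
s=load('top');q=load('side')
a=cv2.resize(q['img'][10:190,220:360],None,fx=3.3,fy=3.3,interpolation=cv2.INTER_CUBIC)
b=cv2.resize(s['img'][225:300,30:130],None,fx=3.3,fy=3.3,interpolation=cv2.INTER_CUBIC)
b=cv2.copyMakeBorder(b,0,a.shape[0]-b.shape[0],0,0,0)
cv2.imwrite('pics/z3.png',np.hstack([a,b]))
for z in(.201,.333): print(z,'side',(np.array(w2p(q,[.527,.4155,z]))-[220,10])*3.3,'top',(np.array(w2p(s,[.527,.4155,z]))-[30,225])*3.3)
```

```text
0.201 side [207.01883995 220.82223687] top [230.71596575 131.52423098]
0.333 side [198.4407292  40.2948516] top [ 99.96286674 100.7851486 ]
```

View pics/z3.png

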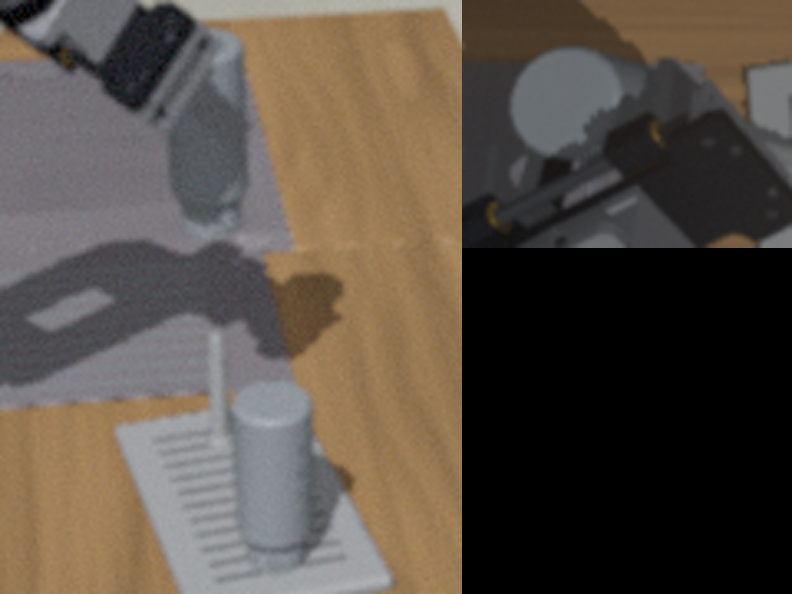

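Run:
```python
from h import *
psi=.5; z=Rt(psi,np.pi/4).as_matrix()[:,2]
for mz in (.12,.05,.018): 
    g=np.array([.5255,.417,mz+.086]); print(g+.019*z, dl(g+.019*z,Rt(psi,np.pi/4,True)))
```

```text
[0.53729035 0.4234411  0.19256497] (array([-0.0045,  0.0015, -0.0005]), array([5.75, 0.3 , 5.71]))
[0.53729035 0.4234411  0.12256497] (array([-0.0045,  0.0015, -0.0005]), array([10.71,  0.32, 10.65]))
[0.53729035 0.4234411  0.09056497] (array([-0.0045,  0.0015, -0.0005]), array([12.97,  0.33, 12.91]))
```

Emit:
drive_tool(series=[[[-0.004,0.001,0,1.5,0.3,1.5,40],[-0.004,0.001,0,3.5,0.3,3.5,40],[-0.004,0.001,0,5,0.3,5,40],[-0.004,0.001,0,5.75,0.3,5.7,40],[-0.004,0.001,0,5.75,0.3,5.7,40],[-0.004,0.001,0,5.75,0.3,5.7,40]]])

```text
time: 10.05
tool_pos: [0.5378, 0.4237, 0.1944]
ee_rot: [3.141, 0.788, -2.643]
wrist_force: [-0.2, 0.2, -0.0]
width: 0.0561
```

Run:
```python
from h import *
o=robot.get_obs(); print(o['tool_pos'],o['wrist_force'],o['width'])
s=snap('top');q=snap('side')
a=cv2.resize(q['img'][50:200,230:340],None,fx=4,fy=4,interpolation=cv2.INTER_CUBIC)
b=cv2.resize(s['img'][225:315,40:130],None,fx=4,fy=4,interpolation=cv2.INTER_CUBIC)
b=cv2.copyMakeBorder(b,0,a.shape[0]-b.shape[0],0,0,0)
cv2.imwrite('pics/z4.png',np.hstack([a,b]))
z4=.5372
for z in(.121,.253): print(z,'side',(np.array(w2p(q,[.5255,.417,z]))-[230,50])*4,'top',(np.array(w2p(s,[.5255,.417,z]))-[40,225])*4)
```

```text
[0.53777799 0.42365219 0.19440608] [-0.15146743  0.21254605 -0.04665726] 0.056119159153569305
0.121 side [213.96536758 226.4619763 ] top [311.35063197 179.88113546]
0.253 side [204.16991569  23.81997504] top [179.60271596 149.48344053]
```

View pics/z4.png

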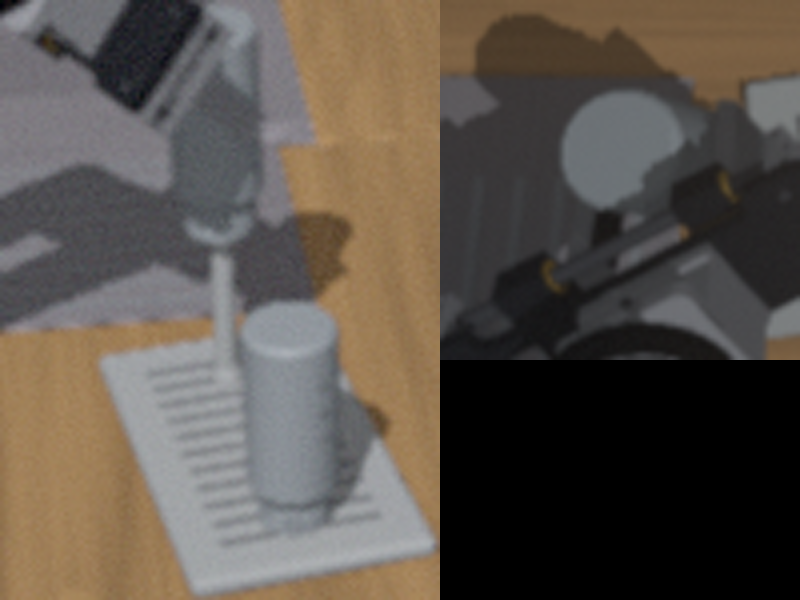

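Emit:
drive_tool(series=[[[0,0,0,1.4,0,1.4,40],[0,0,0,2.8,0,2.8,40],[0,0,0,4.2,0,4.2,40],[0,0,0,5.6,0,5.6,40],[0,0,0,6.2,0,6.2,40],[0,0,0,6.2,0,6.2,40]]])

```text
time: 10.75
tool_pos: [0.5382, 0.424, 0.1069]
ee_rot: [3.141, 0.788, -2.643]
wrist_force: [-0.4, 0.3, -0.4]
width: 0.0563
```

Run:
```python
from h import *
o=robot.get_obs(); print(o['tool_pos'],o['wrist_force'],o['width'])
s=snap('top');q=snap('side')
a=cv2.resize(q['img'][50:200,230:340],None,fx=4,fy=4,interpolation=cv2.INTER_CUBIC)
cv2.imwrite('pics/z5.png',a)
print(dl([.5373,.4237,.0915],Rt(.5,np.pi/4,True)))
```

```text
[0.53815915 0.42399623 0.1068884 ] [-0.39935372  0.28426371 -0.41322143] 0.05631371288072713
(array([ 0.0002,  0.0072, -0.001 ]), array([ 1.45, -0.01,  1.12]))
```

View pics/z5.png

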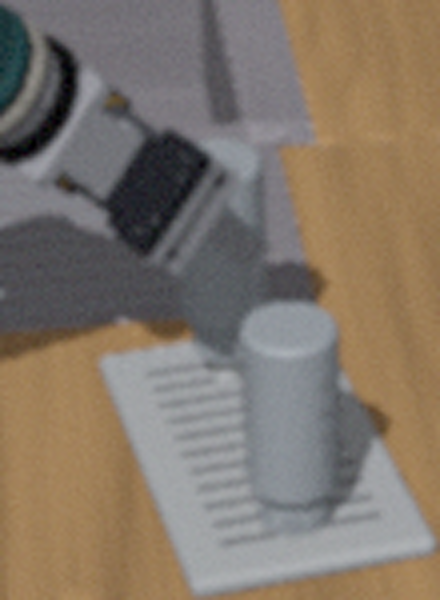

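Emit:
drive_tool(series=[[[0,0.004,0,0.4,0,0.3,40],[0,0.005,0,0.7,0,0.5,40],[0,0.005,0,0.9,0,0.7,40],[0,0.005,0,1.05,0,0.8,40],[0,0.005,0,1.1,0,0.85,40],[0,0.005,0,1.1,0,0.85,40]]])

```text
time: 11.45
tool_pos: [0.5376, 0.424, 0.0956]
ee_rot: [3.14, 0.787, -2.643]
wrist_force: [0.2, 1.4, -1.0]
width: 0.0561
```

Run:
```python
from h import *
o=robot.get_obs(); print(o['tool_pos'],o['wrist_force'],o['wrist_torque'],o['width'])
```

```text
[0.53763977 0.42399183 0.0956152 ] [ 0.19851749  1.36006825 -0.99606662] [-0.09474891  0.37614261 -0.02043154] 0.05606090382324863
```

Emit:
drive_tool(series=[[[0,0,0,0.15,0,0.15,40],[0,0,0,0.3,0,0.3,40],[0,0,0,0.3,0,0.3,40],[0,0,0,0.3,0,0.3,40]]])

```text
time: 11.85
tool_pos: [0.5376, 0.424, 0.0912]
ee_rot: [3.14, 0.787, -2.643]
wrist_force: [1.1, 0.0, -0.8]
width: 0.0559
```

Emit:
drive_tool(series=[[[0,0,0,0.15,0,0.15,40],[0,0,0,0.25,0,0.25,40],[0,0,0,0.25,0,0.25,40],[0,0,0,0.25,0,0.25,40]]])

```text
time: 12.25
tool_pos: [0.5376, 0.4239, 0.0875]
ee_rot: [3.14, 0.787, -2.643]
wrist_force: [0.0, -0.4, 1.0]
width: 0.0564
```

Run:
```python
from h import *
o=robot.get_obs(); print(o['tool_pos'],o['wrist_force'],o['wrist_torque'],o['width'])
q=snap('side')
a=cv2.resize(q['img'][50:200,230:340],None,fx=4,fy=4,interpolation=cv2.INTER_CUBIC)
cv2.imwrite('pics/z6.png',a)
```

```text
[0.53755899 0.42392574 0.0875196 ] [ 0.00109342 -0.40756347  0.99185865] [-0.19904346  0.42139977 -0.01010608] 0.056448860449594435
```

View pics/z6.png

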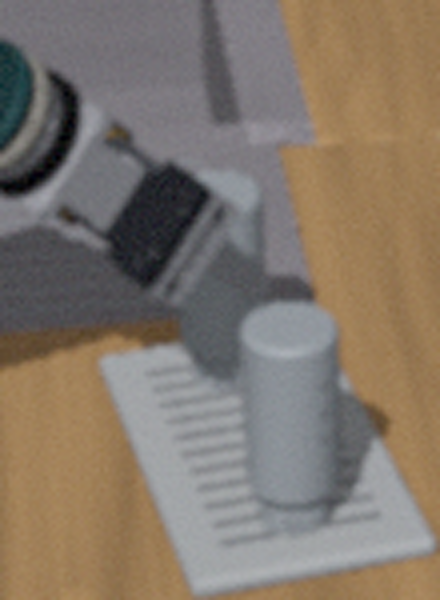

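Emit:
drive_tool(series=[[[0,0,0,0.1,0,0.1,40],[0,0,0,0.15,0,0.15,40],[0,0,0,0.15,0,0.15,40],[0,0,0,0.15,0,0.15,40]]])

```text
time: 12.7
tool_pos: [0.5384, 0.4245, 0.0873]
ee_rot: [3.14, 0.79, -2.643]
wrist_force: [-0.9, -2.7, 5.1]
width: 0.0564
```

Run:
```python
from h import *
o=robot.get_obs(); print(o['tool_pos'],o['wrist_force'],o['wrist_torque'],o['width'])
s=snap('top');C=cloud(s)
m=(C[...,2]>.13)&(C[...,2]<.165)&(abs(C[...,0]-.535)<.03)&(abs(C[...,1]-.415)<.03)
print(np.median(C[m],0),m.sum())
b=cv2.resize(s['img'][210:330,70:240],None,fx=4,fy=4,interpolation=cv2.INTER_CUBIC)
cv2.imwrite('pics/z7.png',b)
```

```text
[0.53836335 0.42447561 0.08725979] [-0.89301686 -2.69257168  5.07737459] [-0.11467622  0.01453556 -0.12572369] 0.056401999933752965
[0.52885003 0.41508232 0.14621123] 621
```

View pics/z7.png

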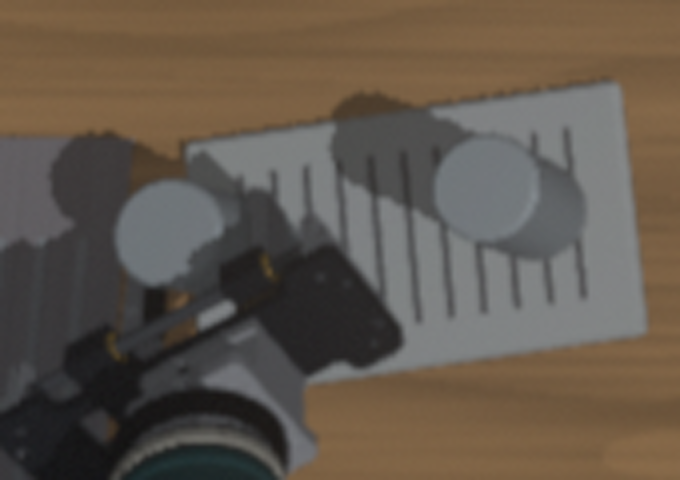

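The rim is on the tray: 5 N of contact, and the bottle's top is at z=0.146 as expected. I'll release it and back out along the tool axis.

Emit:
drive_tool(series=[[[0,0,0,0,0,0,75],[0,0,0,0,0,0,75],[0,0,0,0,0,0,90],[0,0,0,0,0,0,100],[0,0,0,0,0,0,100],[0,0,0,0,0,-1,100],[0,0,0,0,0,-3,100],[0,0,0,0,0,-6,100],[0,0,0,0,0,-9,100],[0,0,0,0,0,-12,100],[0,0,0,-3,0,-15,100],[0,0,0,-6,0,-18,100],[0,0,0,-6,0,-18,100],[0,0,0,-6,0,-18,100]]])

```text
time: 14.15
tool_pos: [0.4633, 0.3835, 0.2592]
ee_rot: [3.139, 0.794, -2.644]
wrist_force: [-0.3, 0.4, -0.6]
width: 0.0942
```

Run:
```python
from h import *
o=robot.get_obs(); print(o['joint_positions'].round(3),o['tool_pos'],o['ee_rot'],o['wrist_force'],o['width'])
s=snap('top');q=snap('side');C=cloud(s)
m=(C[...,2]>.13)&(C[...,2]<.165)&(abs(C[...,0]-.535)<.04)&(abs(C[...,1]-.415)<.04)
print(np.median(C[m],0),m.sum())
a=cv2.resize(q['img'][80:200,230:340],None,fx=4,fy=4,interpolation=cv2.INTER_CUBIC)
b=cv2.resize(s['img'][215:335,70:160],None,fx=4,fy=4,interpolation=cv2.INTER_CUBIC)
cv2.imwrite('pics/z8.png',np.hstack([a,b]))
```

```text
[ 0.665 -0.342  1.852 -0.155  0.85  -1.35 ] [0.46325287 0.38345041 0.25922452] [ 3.13915257  0.79362046 -2.64363945] [-0.33244118  0.41068596 -0.62695836] 0.0941697831021077
[0.52707832 0.41454624 0.14581609] 662
```

View pics/z8.png

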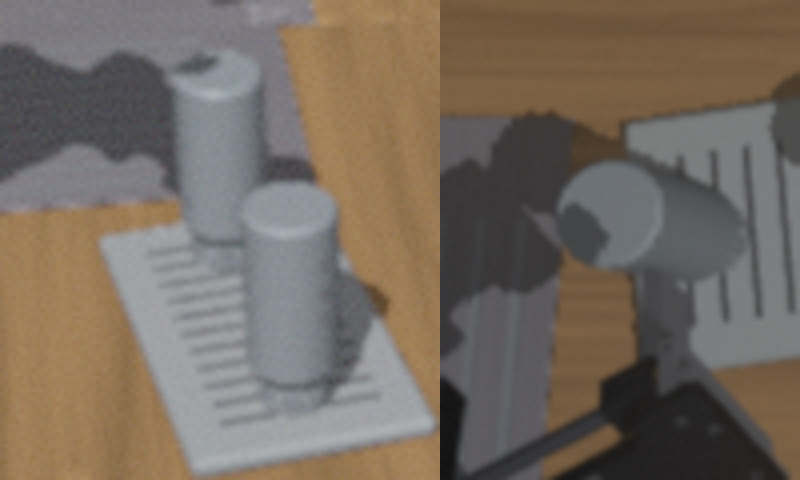

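Run:
```python
from h import *
s=load('top');q=load('side')
b=cv2.convertScaleAbs(cv2.resize(s['img'][235:355,345:425],None,fx=5,fy=5,interpolation=cv2.INTER_CUBIC),alpha=1.8)
a=cv2.convertScaleAbs(cv2.resize(q['img'][270:340,225:370],None,fx=5,fy=5,interpolation=cv2.INTER_CUBIC),alpha=1.5)
cv2.imwrite('pics/tt.png',b);cv2.imwrite('pics/ts.png',a)
```

```text
(no output)
```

View pics/tt.png

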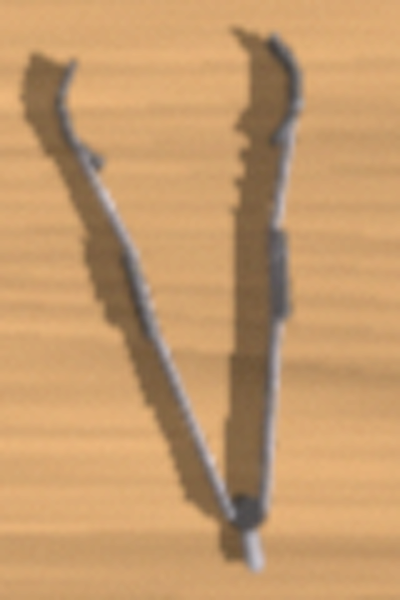

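View pics/ts.png

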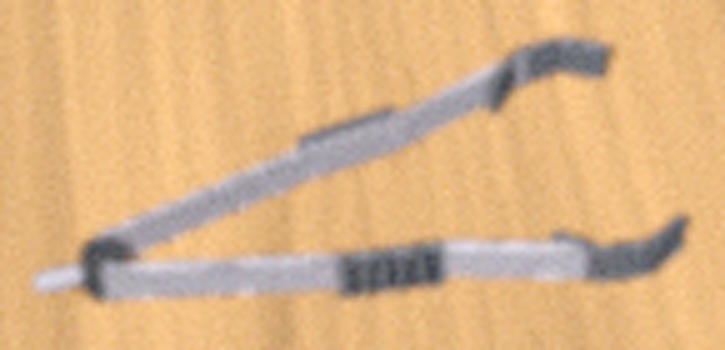

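Run:
```python
from h import *
s=load('top');q=load('side')
B=lambda u,v:px2z(s,345+u/5-.4,235+v/5-.4,.023)[:2]
A=lambda u,v:px2z(q,225+u/5-.4,270+v/5-.4,.023)[:2]
h=B(246,510);tail=B(256,568);gl=B(136,294);gr=B(281,274)
lt=B(72,62);rt=B(272,38);lo=B(60,110);ro=B(298,100)
for n in 'h tail gl gr lt rt lo ro'.split(): print(n,globals()[n].round(4))
ax=lambda v:(np.arctan2(v[1],v[0])).round(4)
print('grip mid',(gl+gr)/2,'w',np.linalg.norm(gl-gr),'ydir',ax(gl-gr)-np.pi/2)
print('jaw tips mid',(lt+rt)/2,'w',np.linalg.norm(lt-rt),'ydir',ax(lt-rt)-np.pi/2, 'outer',np.linalg.norm(lo-ro),ax(lo-ro)-np.pi/2)
print('hinge->tipmid',ax((lt+rt)/2-h),np.linalg.norm((lt+rt)/2-h),'hinge->grip',ax((gl+gr)/2-h),'tail->hinge',ax(h-tail))
h2=A(107,248);gl2=A(350,125);gr2=A(390,258);lt2=A(608,50);rt2=A(684,222)
print('side h',h2,'gl',gl2,'gr',gr2,'lt',lt2,rt2,'w',np.linalg.norm(gl2-gr2),np.linalg.norm(lt2-rt2),ax(gl2-gr2)-np.pi/2,ax(lt2-rt2)-np.pi/2,(gl2+gr2)/2,ax((lt2+rt2)/2-h2),(lt2+rt2)/2)
```

```text
h [ 0.3941 -0.1633]
tail [ 0.3692 -0.1672]
gl [ 0.4881 -0.1159]
gr [ 0.4977 -0.1807]
lt [ 0.5929 -0.0878]
rt [ 0.6047 -0.1788]
lo [ 0.5708 -0.0822]
ro [ 0.5764 -0.19  ]
grip mid [ 0.49289713 -0.14828919] w 0.0655546665562672 ydir 0.14680367320510346
jaw tips mid [ 0.59882236 -0.133261  ] w 0.09178173984118197 ydir 0.12940367320510338 outer 0.10789391557170436 0.05140367320510353
hinge->tipmid 0.1456 0.20695076866512252 hinge->grip 0.1507 tail->hinge 0.1572
side h [ 0.39617867 -0.16746549] gl [ 0.49066896 -0.11997628] gr [ 0.49789061 -0.18720969] lt [ 0.59482497 -0.09521245] [ 0.6072858  -0.18595407] w 0.06762014094747748 0.09159319117739688 0.1070036732051034 0.13650367320510348 [ 0.49427979 -0.15359298] 0.1305 [ 0.60105539 -0.14058326]
```

Run:
```python
from h import *
print(dl([.46,.10,.25],Rt(.3,.0,True)))
print(dl([.498,-.150,.12],Rt(.141,.0,True)))
```

```text
(array([0.0791, 0.7844, 0.1889]), array([ 10.03, -24.7 ,  -9.43]))
(array([0.1416, 0.7784, 0.3395]), array([ 25.33, -48.47,  -6.38]))
```

Emit:
drive_tool(series=[[[0.01,0.1,0.02,1.2,-3,-1.2,100],[0.02,0.2,0.04,2.5,-6,-2.4,100],[0.03,0.32,0.07,4,-9.5,-3.8,100],[0.04,0.44,0.1,5.5,-13,-5.2,100],[0.06,0.56,0.13,7,-17,-6.6,100],[0.07,0.68,0.16,8.5,-21,-8,100],[0.08,0.784,0.19,10,-24.7,-9.4,100],[0.09,0.784,0.21,12.5,-28.5,-9,100],[0.1,0.783,0.24,15,-32.5,-8.5,100],[0.11,0.782,0.27,17.5,-36.5,-8,100],[0.12,0.78,0.3,20.5,-41,-7.4,100],[0.13,0.779,0.32,23,-45,-6.8,100],[0.14,0.778,0.34,25.3,-48.5,-6.4,100],[0.14,0.778,0.34,25.3,-48.5,-6.4,100],[0.14,0.778,0.34,25.3,-48.5,-6.4,100],[0.14,0.778,0.34,25.3,-48.5,-6.4,100]]])

```text
time: 15.85
tool_pos: [0.498, -0.1491, 0.1201]
ee_rot: [3.139, -0.0, -2.999]
wrist_force: [0.4, -0.5, 1.0]
width: 0.094
```

Run:
```python
from h import *
o=robot.get_obs(); print(o['joint_positions'].round(3),o['tool_pos'],o['ee_rot'],o['wrist_force'],o['width'])
print(dl([.498,-.150,.05],Rt(.141,.0,True)))
s=snap('top','t9.png');q=snap('side','s9.png')
C=cloud(s)
m=(C[...,2]>.13)&(C[...,2]<.165)&(abs(C[...,0]-.535)<.04)&(abs(C[...,1]-.415)<.04)
print(np.median(C[m],0),m.sum())
```

```text
[-4.010e-01  5.400e-02  1.576e+00  2.000e-03  1.513e+00 -2.115e+00] [ 0.49802179 -0.1491221   0.12012007] [ 3.13896858e+00 -4.34550914e-04 -2.99936003e+00] [ 0.36560911 -0.51922907  1.01636114] 0.09399794468691751
(array([ 0.0026, -0.0004,  0.0012]), array([ 0.01, -0.1 ,  7.01]))
[0.52701337 0.41462884 0.14602415] 660
```

View pics/s9.png

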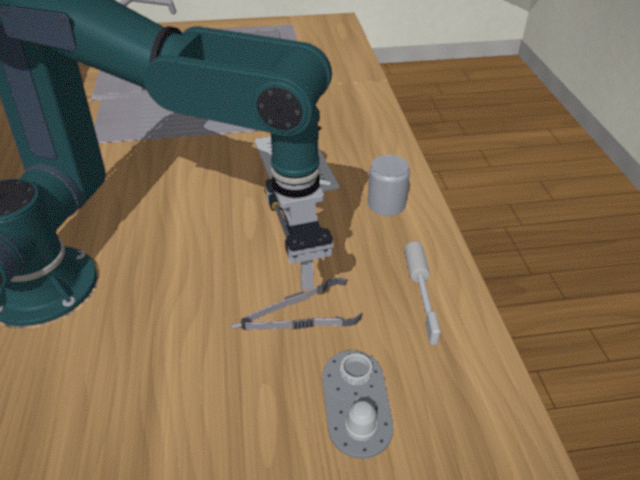

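View pics/t9.png

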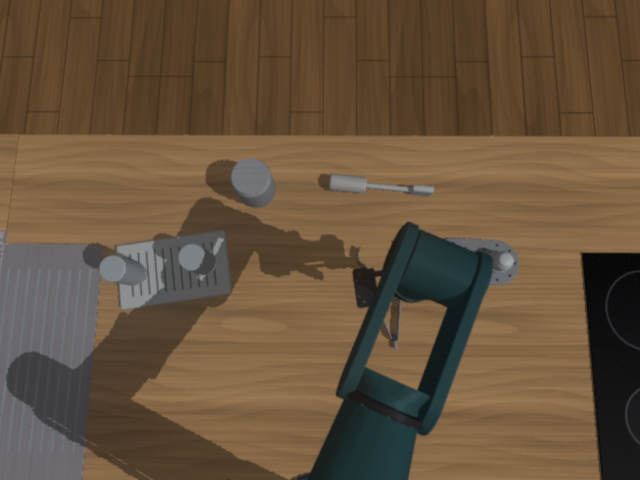

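Emit:
drive_tool(series=[[[0.0026,0,0.001,0,-0.1,3,100],[0.0026,0,0.001,0,-0.1,6,100],[0.0026,0,0.001,0,-0.1,8,100],[0.0026,0,0.001,0,-0.1,8.8,100],[0.0026,0,0.001,0,-0.1,8.8,100]]])

```text
time: 16.45
tool_pos: [0.4985, -0.1487, 0.0327]
ee_rot: [-3.141, 0.0, -2.998]
wrist_force: [0.1, -0.1, -0.0]
width: 0.0939
```

Run:
```python
from h import *
o=robot.get_obs(); print(o['tool_pos'],o['ee_rot'],o['wrist_force'],o['width'])
q=snap('side')
c=q['img'][230:345,220:385]
cv2.imwrite('pics/s10.png',cv2.convertScaleAbs(cv2.resize(c,None,fx=4.8,fy=4.8,interpolation=cv2.INTER_CUBIC),alpha=1.5))
```

```text
[ 0.49846842 -0.14873065  0.03271416] [-3.14110154e+00  2.34740033e-04 -2.99787984e+00] [ 0.08730251 -0.10532516 -0.03073896] 0.09385538861998476
```

View pics/s10.png

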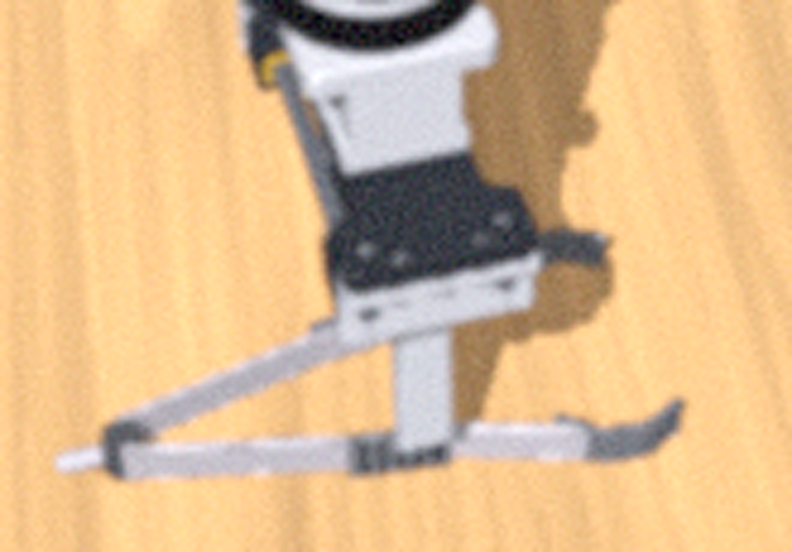

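Run:
```python
from h import *
print(dl([.4945,-.1505,.004],Rt(.141,.0,True)))
```

```text
(array([-0.0018,  0.0021,  0.0024]), array([ 0.5 , -0.05,  2.99]))
```

Emit:
drive_tool(series=[[[-0.002,0.002,0.002,0.5,-0.1,0.5,100],[-0.002,0.002,0.002,0.5,-0.1,1.5,100],[-0.002,0.002,0.002,0.5,-0.1,2.3,100],[-0.002,0.002,0.002,0.5,-0.1,2.8,100],[-0.002,0.002,0.002,0.5,-0.1,2.8,100],[-0.002,0.002,0.002,0.5,-0.1,2.8,100]]])

```text
time: 17.1
tool_pos: [0.4945, -0.1511, 0.0057]
ee_rot: [3.141, -0.0, -3.0]
wrist_force: [-0.0, -0.9, 0.4]
width: 0.0942
```

Run:
```python
from h import *
o=robot.get_obs(); print(o['tool_pos'],o['ee_rot'],o['wrist_force'],o['width'])
q=snap('side')
c=q['img'][230:345,220:385]
cv2.imwrite('pics/s11.png',cv2.convertScaleAbs(cv2.resize(c,None,fx=4.8,fy=4.8,interpolation=cv2.INTER_CUBIC),alpha=1.5))
```

```text
[ 0.49451648 -0.15106315  0.00568812] [ 3.14111788e+00 -1.98806456e-04 -3.00028178e+00] [-0.04737329 -0.8785396   0.43844965] 0.0942052513090267
```

View pics/s11.png

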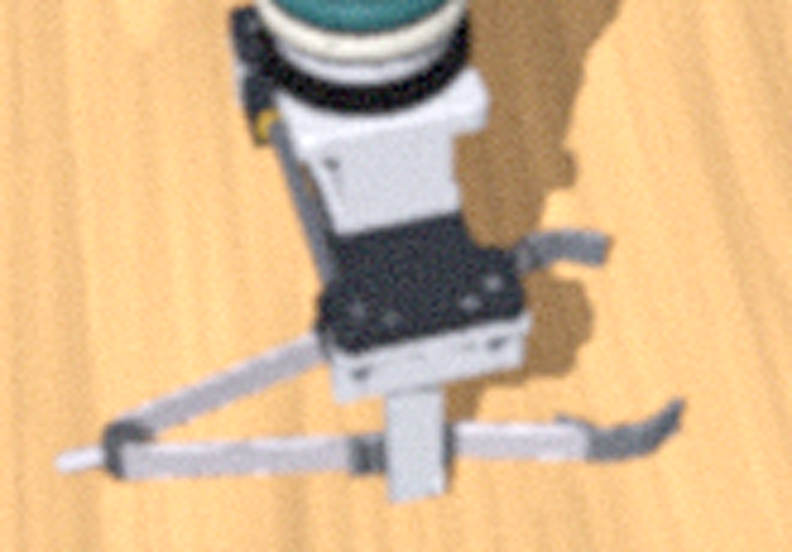

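Run:
```python
from h import *
q=load('side');p=np.array([.4945,-.151]);x=np.array([np.cos(.141),np.sin(.141)]);y=np.array([-x[1],x[0]])
for lat in(-.059,-.034):
  for dx in(0,-.005): print(lat,dx,(np.array(w2p(q,[*(p+lat*y+dx*x),.0115]))-[220,230])*4.8)
```

```text
-0.059 0 [417.12341518 501.22656314]
-0.059 -0.005 [404.30545902 504.20202146]
-0.034 0 [399.92963109 451.76212433]
-0.034 -0.005 [387.30356569 454.63936522]
```

Emit:
drive_tool(series=[[[0,0,0,0,0,0.15,80],[0,0,0,0,0,0.15,74],[0,0,0,0,0,0.15,70],[0,0,0,0,0,0.15,65],[0,0,0,0,0,0.15,65],[0,0,0,0,0,0.15,65],[0,0,0,0,0,0.15,65],[0,0,0,0,0,0.15,65]]])

```text
time: 17.95
tool_pos: [0.4949, -0.1512, 0.0046]
ee_rot: [3.142, 0.001, -3.0]
wrist_force: [-0.1, 0.3, 0.9]
width: 0.0611
```

Run:
```python
from h import *
o=robot.get_obs(); print(o['tool_pos'],o['ee_rot'],o['wrist_force'],o['width'])
q=snap('side')
c=q['img'][230:345,220:385]
cv2.imwrite('pics/s12.png',cv2.convertScaleAbs(cv2.resize(c,None,fx=4.8,fy=4.8,interpolation=cv2.INTER_CUBIC),alpha=1.5))
```

```text
[ 0.4948564  -0.15115337  0.00461156] [ 3.14150703e+00  6.09216264e-04 -3.00029128e+00] [-0.07188357  0.32888801  0.92237314] 0.0611400945271078
```

View pics/s12.png

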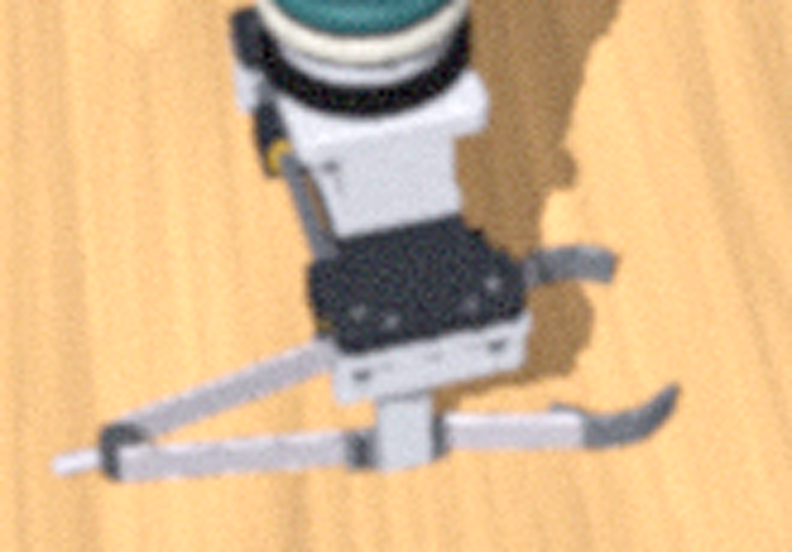

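Emit:
drive_tool(series=[[[0,0,0,0,0,-0.5,65],[0,0,0,0,0,-2,65],[0,0,0,0,0,-4,65],[0,0,0,0,0,-6,65],[0,0,0,0,0,-8,65],[0,0,0,0,0,-10,65],[0,0,0,0,0,-10,65],[0,0,0,0,0,-10,65]]])

```text
time: 18.8
tool_pos: [0.4948, -0.1512, 0.1045]
ee_rot: [-3.141, 0.001, -3.0]
wrist_force: [-0.4, -0.1, -1.2]
width: 0.061
```

Run:
```python
from h import *
o=robot.get_obs(); print(o['joint_positions'].round(3),o['tool_pos'],o['ee_rot'],o['wrist_force'],o['width'])
q=snap('side','s13.png');snap('top','t13.png')
# targets: grip point s.t. jaw centre over ring
ring=np.array([.575,-.300])
for psi in(-.06,0.02): 
  p=ring-.085*np.array([np.cos(psi),np.sin(psi)]); print(psi,p,dl([*p,.10],Rt(psi,0,True)))
```

```text
[-0.406  0.057  1.605  0.     1.479 -2.119] [ 0.49475969 -0.15122359  0.10453245] [-3.14139431e+00  8.84450825e-04 -3.00034733e+00] [-0.36735167 -0.13232004 -1.24487566] 0.06095415662166594
-0.06 [ 0.49015295 -0.29490306] (array([ 0.0013, -0.0018,  0.2013]), array([  2.4 , -14.21,   0.29]))
0.02 [ 0.490017   -0.30169989] (array([ 0.0013, -0.0018,  0.1213]), array([  2.51, -14.88,   0.29]))
```

View pics/s13.png

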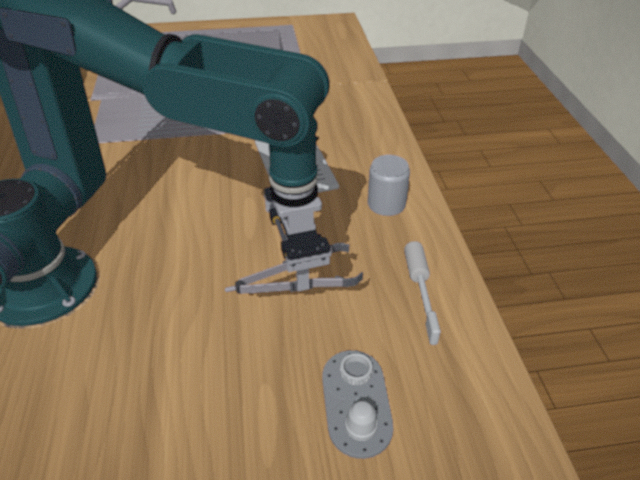

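View pics/t13.png

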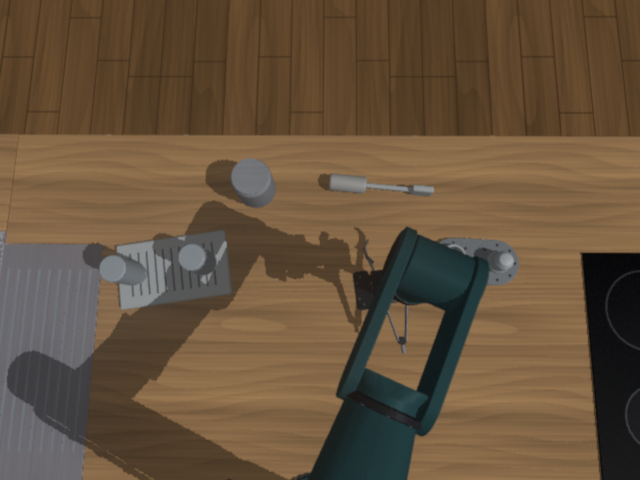

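Run:
```python
from h import *
s=load('top');q=load('side')
cv2.imwrite('pics/a13.png',cv2.convertScaleAbs(cv2.resize(q['img'][225:305,220:375],None,fx=5,fy=5,interpolation=cv2.INTER_CUBIC),alpha=1.5))
cv2.imwrite('pics/b13.png',cv2.convertScaleAbs(cv2.resize(s['img'][220:360,340:430],None,fx=4,fy=4,interpolation=cv2.INTER_CUBIC),alpha=1.8))
```

```text
(no output)
```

View pics/a13.png

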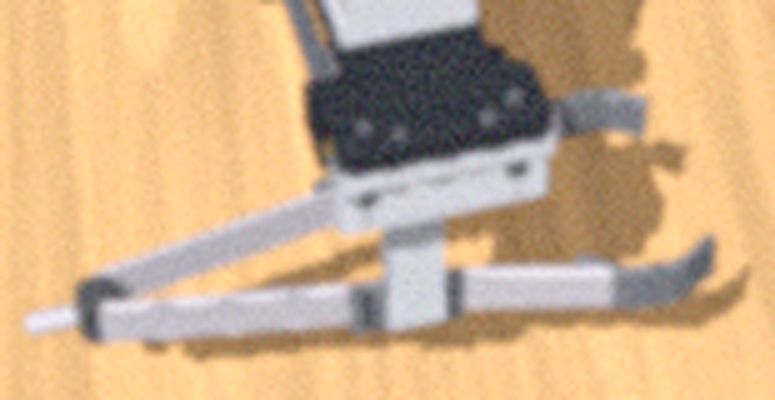

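View pics/b13.png

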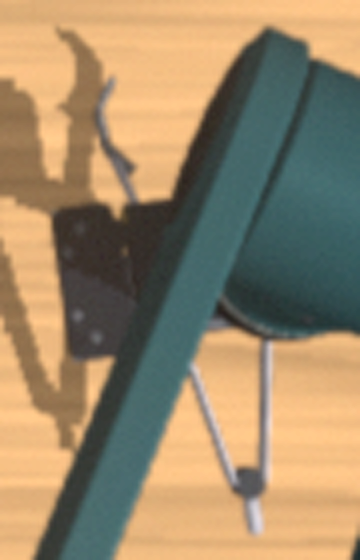

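Run:
```python
from h import *
s=load('top');q=load('side')
z=.1215
A=lambda u,v:px2z(q,220+u/5-.4,225+v/5-.4,z)[:2]
B=lambda u,v:px2z(s,340+u/4-.4,220+v/4-.4,z)[:2]
o=np.array([.4948,-.1512]);x=np.array([np.cos(.1413),np.sin(.1413)]);y=np.array([-x[1],x[0]])
L=lambda p:np.round([(p-o)@x,(p-o)@y],4)
for n,p in dict(h_s=A(102,285),rt_s=A(710,238),lt_s=A(645,97),h_t=B(249,480),tail_t=B(257,533),lt_t=B(110,80)).items(): print(n,p.round(4),L(p))
```

```text
h_s [ 0.3943 -0.1667] [-0.1017 -0.0012]
rt_s [ 0.6054 -0.1747] [ 0.1062 -0.0388]
lt_s [ 0.5958 -0.0997] [0.1073 0.0368]
h_t [ 0.3922 -0.1645] [-0.1035  0.0013]
tail_t [ 0.3666 -0.1679] [-0.1293  0.0015]
lt_t [ 0.5933 -0.0971] [0.1051 0.0397]
```

Run:
```python
from h import *
ring=np.array([.5751,-.3004]);psi=-.06
p=ring-.0845*np.array([np.cos(psi),np.sin(psi)]); print(p,dl([*p,.10],Rt(psi,0,True)))
```

```text
[ 0.49075205 -0.29533304] (array([ 0.0013, -0.0018,  0.2013]), array([  2.35, -14.26,   0.29]))
```

Emit:
drive_tool(series=[[[0,0,0.02,0.2,-1,0,65],[0,0,0.05,0.5,-3,0,65],[0,0,0.08,0.8,-5,0,65],[0,0,0.11,1.2,-7.5,0,65],[0,0,0.14,1.6,-10,0,65],[0,0,0.17,2,-12,0.2,65],[0.001,-0.002,0.2,2.3,-13.7,0.3,65],[0.001,-0.002,0.201,2.35,-14.26,0.3,65],[0.001,-0.002,0.201,2.35,-14.26,0.3,65],[0.001,-0.002,0.201,2.35,-14.26,0.3,65]]])

```text
time: 19.9
tool_pos: [0.4907, -0.2947, 0.0997]
ee_rot: [3.14, -0.0, 3.082]
wrist_force: [0.1, 0.3, -0.8]
width: 0.0612
```

Run:
```python
from h import *
o=robot.get_obs(); print(o['joint_positions'].round(3),o['tool_pos'],o['ee_rot'],o['wrist_force'],o['width'])
p=[.4908,-.2953]
for z in(.045,.017):print(dl([*p,z],Rt(-.06,0,True)))
q=snap('side');s=snap('top','t14.png')
cv2.imwrite('pics/s14.png',cv2.convertScaleAbs(cv2.resize(q['img'][275:465,220:410],None,fx=3.1,fy=3.1,interpolation=cv2.INTER_CUBIC),alpha=1.4))
```

```text
[-6.400e-01  1.810e-01  1.477e+00  1.000e-03  1.484e+00 -2.152e+00] [ 0.49066593 -0.29466834  0.09966097] [ 3.14046282e+00 -3.08293735e-04  3.08237272e+00] [ 0.12655907  0.28700235 -0.84462783] 0.06123187634256508
(array([ 0.0011, -0.0003,  0.0008]), array([-0.02, -0.07,  5.47]))
(array([ 0.0011, -0.0003,  0.0008]), array([-0.02, -0.07,  8.27]))
```

View pics/s14.png

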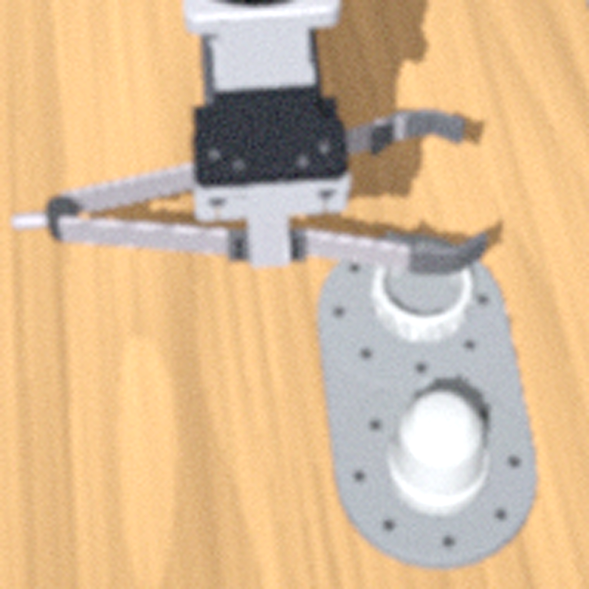

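View pics/t14.png

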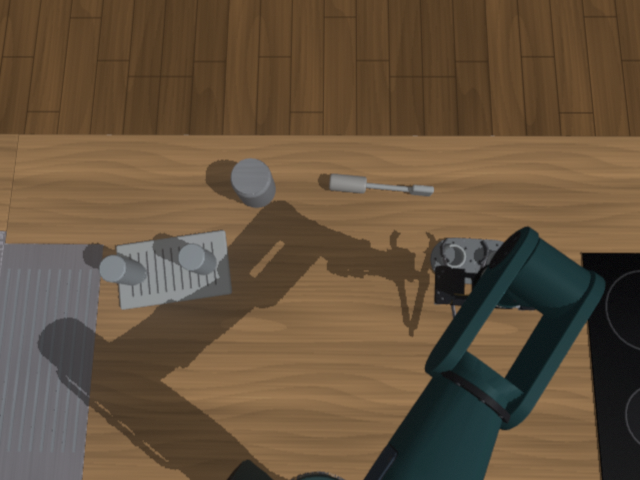

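Emit:
drive_tool(series=[[[0.001,0,0.001,0,-0.07,1.5,65],[0.001,0,0.001,0,-0.07,3,65],[0.001,0,0.001,0,-0.07,4.5,65],[0.001,0,0.001,0,-0.07,5.4,65],[0.001,0,0.001,0,-0.07,5.4,65],[0.001,0,0.001,0,-0.07,5.4,65]]])

```text
time: 20.6
tool_pos: [0.4907, -0.295, 0.0455]
ee_rot: [3.142, -0.0, 3.082]
wrist_force: [-0.3, 0.4, -1.6]
width: 0.0612
```

Run:
```python
from h import *
o=robot.get_obs(); print(o['tool_pos'],o['ee_rot'],o['wrist_force'],o['width'])
p=[.4908,-.2953]
for z in(.017,):print(dl([*p,z],Rt(-.06,0,True)))
q=snap('side');s=snap('top')
a=cv2.resize(q['img'][315:455,310:400],None,fx=4,fy=4,interpolation=cv2.INTER_CUBIC)
b=cv2.resize(s['img'][220:360,430:525],None,fx=4,fy=4,interpolation=cv2.INTER_CUBIC)
cv2.imwrite('pics/s15.png',cv2.convertScaleAbs(np.hstack([a,b]),alpha=1.5))
zj=.040+.0205
x=np.array([np.cos(-.06),np.sin(-.06)]);y=np.array([-x[1],x[0]]);t=o['tool_pos'][:2]
for n,P in dict(rt=[*(t+.1065*x-.038*y),zj],lt=[*(t+.1065*x+.038*y),zj],ring=[.5751,-.3004,.028]).items(): print(n,(np.array(w2p(q,P))-[310,315])*4,(np.array(w2p(s,P))-[430,220])*4+[360,0])
```

```text
[ 0.49069267 -0.29501526  0.04553564] [ 3.14158916e+00 -4.95873265e-04  3.08204688e+00] [-0.31227759  0.35470458 -1.56917053] 0.06122969784601793
(array([ 0.    , -0.0005,  0.0005]), array([-0.01, -0.03,  2.85]))
rt [252.49512914 226.37040335] [542.25679177  98.19633784]
lt [226.09248686  77.78154822] [402.39974807  88.81654046]
ring [183.56527571 201.42051742] [455.39714149 141.13907639]
```

View pics/s15.png

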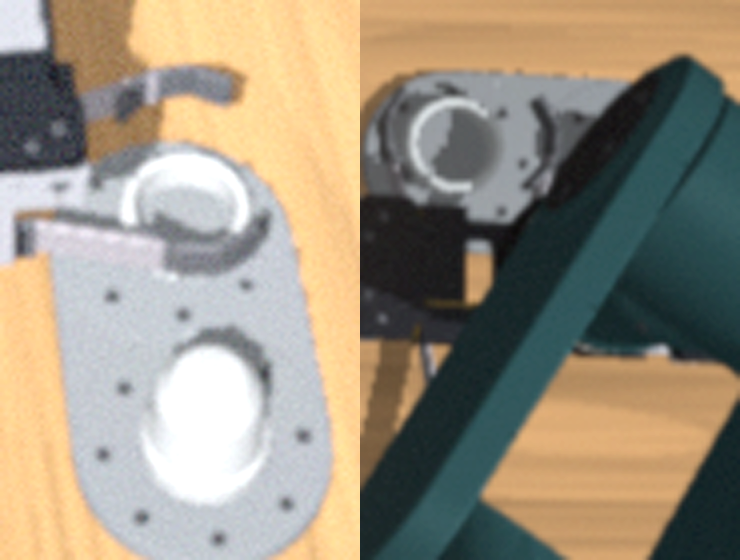

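Emit:
drive_tool(series=[[[0,0,0,0,0,0.8,65],[0,0,0,0,0,1.6,65],[0,0,0,0,0,2.3,65],[0,0,0,0,0,2.75,65],[0,0,0,0,0,2.8,65],[0,0,0,0,0,2.8,65]]])

```text
time: 21.3
tool_pos: [0.4913, -0.2955, 0.0184]
ee_rot: [-3.141, 0.001, 3.082]
wrist_force: [0.4, 0.1, -0.8]
width: 0.0608
```

Run:
```python
from h import *
o=robot.get_obs(); print(o['tool_pos'],o['ee_rot'],o['wrist_force'],o['width'])
q=snap('side');s=snap('top')
a=cv2.resize(q['img'][315:455,310:400],None,fx=4,fy=4,interpolation=cv2.INTER_CUBIC)
b=cv2.resize(s['img'][220:360,430:525],None,fx=4,fy=4,interpolation=cv2.INTER_CUBIC)
cv2.imwrite('pics/s16.png',cv2.convertScaleAbs(np.hstack([a,b]),alpha=1.5))
```

```text
[ 0.49125322 -0.2954932   0.01842998] [-3.14062703e+00  9.83408729e-04  3.08197028e+00] [ 0.36059311  0.11136654 -0.84488766] 0.06084912702872481
```

View pics/s16.png

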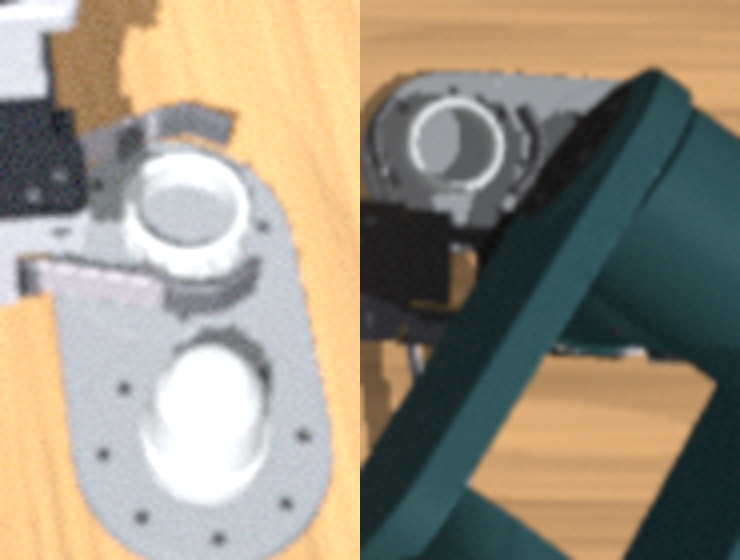

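Emit:
drive_tool(series=[[[0,0,0,0,0,0.15,65],[0,0,0,0,0,0.15,62],[0,0,0,0,0,0.15,59],[0,0,0,0,0,0.15,56],[0,0,0,0,0,0.15,53],[0,0,0,0,0,0.15,50],[0,0,0,0,0,0.15,48],[0,0,0,0,0,0.15,46],[0,0,0,0,0,0.15,44],[0,0,0,0,0,0.15,42],[0,0,0,0,0,0.15,38],[0,0,0,0,0,0.15,34],[0,0,0,0,0,0.15,30],[0,0,0,0,0,0.15,30],[0,0,0,0,0,0.15,30]]])

```text
time: 22.9
tool_pos: [0.4916, -0.2957, 0.0175]
ee_rot: [-3.14, 0.002, 3.082]
wrist_force: [0.4, -1.2, -0.7]
width: 0.0421
```

Run:
```python
from h import *
o=robot.get_obs(); print(o['tool_pos'],o['ee_rot'],o['wrist_force'],o['width'])
q=snap('side');s=snap('top')
a=cv2.resize(q['img'][315:455,310:400],None,fx=4,fy=4,interpolation=cv2.INTER_CUBIC)
b=cv2.resize(s['img'][220:360,430:525],None,fx=4,fy=4,interpolation=cv2.INTER_CUBIC)
cv2.imwrite('pics/s17.png',cv2.convertScaleAbs(np.hstack([a,b]),alpha=1.5))
```

```text
[ 0.49160229 -0.29571402  0.01752161] [-3.14004075e+00  1.90309919e-03  3.08202354e+00] [ 0.43122873 -1.18580796 -0.67489284] 0.04213844688634775
```

View pics/s17.png

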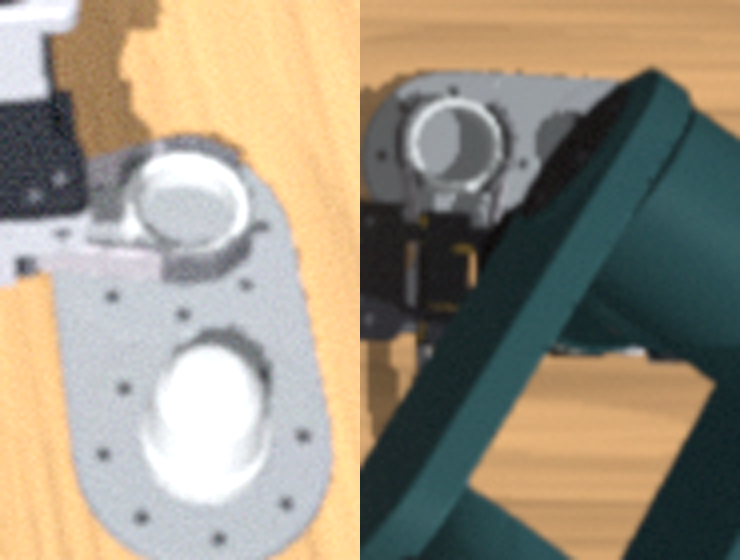

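Jaws are closed on the ring at a width of 42.1 mm, as specified. Next I lift gently.

Emit:
drive_tool(series=[[[0,0,0,0,0,-0.3,30],[0,0,0,0,0,-0.8,30],[0,0,0,0,0,-1.5,30],[0,0,0,0,0,-2.5,30],[0,0,0,0,0,-4,30],[0,0,0,0,0,-5.5,30],[0,0,0,0,0,-7,30],[0,0,0,0,0,-8,30],[0,0,0,0,0,-8,30],[0,0,0,0,0,-8,30]]])

```text
time: 24.0
tool_pos: [0.4914, -0.2956, 0.0976]
ee_rot: [-3.14, 0.002, 3.082]
wrist_force: [-0.3, 0.5, -1.1]
width: 0.0423
```

Run:
```python
from h import *
o=robot.get_obs(); print(o['tool_pos'],o['ee_rot'],o['wrist_force'],o['width'])
q=snap('side')
cv2.imwrite('pics/s18.png',cv2.convertScaleAbs(cv2.resize(q['img'][255:455,220:410],None,fx=3,fy=3,interpolation=cv2.INTER_CUBIC),alpha=1.4))
```

```text
[ 0.4914096  -0.29556734  0.09764537] [-3.13994460e+00  2.02186653e-03  3.08205935e+00] [-0.28122685  0.45768266 -1.05970039] 0.04234031969834065
```

View pics/s18.png

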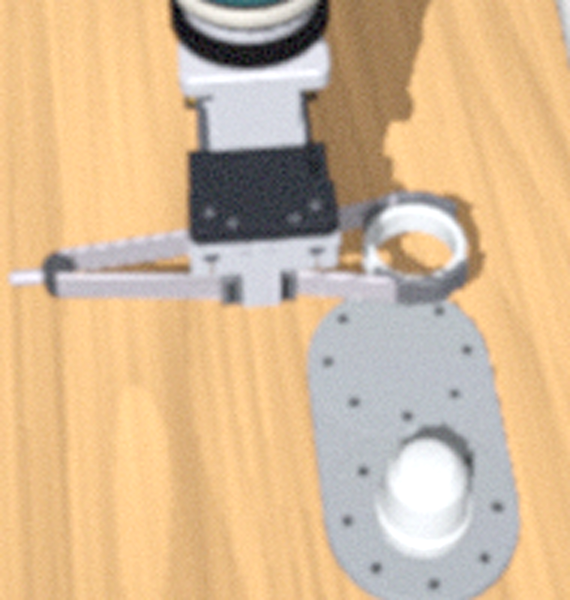

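Emit:
drive_tool(series=[[[0,0,0,0,0,-1,30],[0,0,0,0,0,-2.5,30],[0,0,0,0,0,-4,30],[0,0,0,0,0,-5.5,30],[0,0,0,0,0,-7,30],[0,0,0,0,0,-8,30],[0,0,0,0,0,-8,30],[0,0,0,0,0,-8,30],[0,0,0,0,0,-8,30],[0,0,0,0,0,-8,30]]])

```text
time: 25.05
tool_pos: [0.4905, -0.2949, 0.1757]
ee_rot: [3.141, -0.001, 3.082]
wrist_force: [-0.1, -0.8, -0.3]
width: 0.0422
```

Run:
```python
from h import *
o=robot.get_obs(); print(o['time'],o['tool_pos'],o['wrist_force'],o['width'],abs(o['qvel']).max())
q=snap('side','s19.png');s=snap('top','t19.png')
C=cloud(s)
m=(C[...,2]>.13)&(C[...,2]<.165)&(abs(C[...,0]-.535)<.04)&(abs(C[...,1]-.415)<.04)
print('bottle top',np.median(C[m],0),m.sum())
Q=cloud(q); p=w2p(q,[.5755,-.3005,.19]); print(p)
w=Q[int(p[1])-20:int(p[1])+20,int(p[0])-22:int(p[0])+22].reshape(-1,3); w=w[(w[:,2]>.12)&(w[:,0]>.54)]; print('ring zone',np.percentile(w,[3,50,97],axis=0).round(3))
```

```text
25.05 [ 0.49054765 -0.2948746   0.17572992] [-0.14208435 -0.79898465 -0.29329647] 0.04217042117598123 0.004545366629532782
bottle top [0.52713732 0.41428951 0.14611397] 664
(np.float64(360.2484325980583), np.float64(301.0072727867719))
ring zone [[ 0.546 -0.331  0.169]
 [ 0.572 -0.287  0.184]
 [ 0.598 -0.271  0.191]]
```

View pics/s19.png

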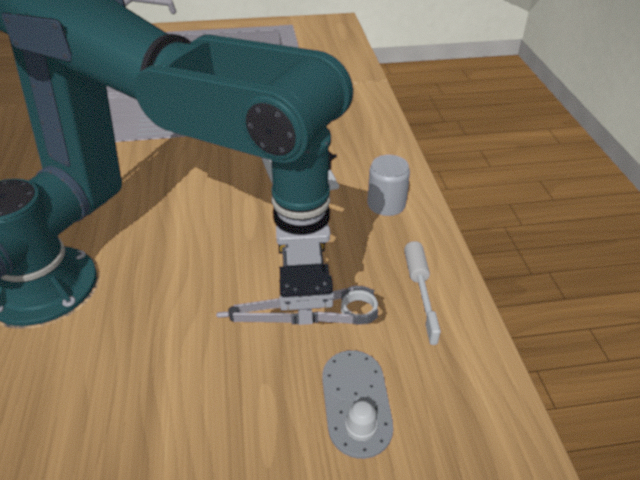

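View pics/t19.png

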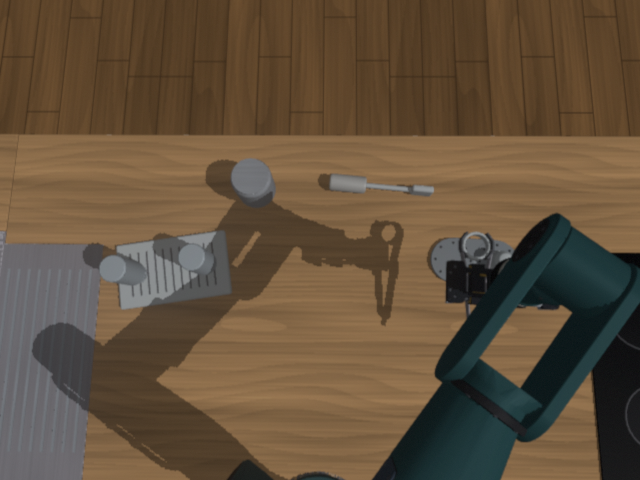

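The ring sits in the jaws at side-view pixel (360,303), at about z=0.17 to 0.19, clear of everything. The bottle stands on the free peg, and the cap, tin, brush and other bottle haven't moved.

Run:
```python
from h import *
print(robot.close_job()); o=robot.get_obs(); print(o['time'],o['width'],o['tool_pos'])
```

```text
the job is handed in; nothing more can be done
None
the job is handed in; nothing more can be done
```

I stood the bottle upside down on the free peg and let go of it. Then I gripped the screw ring with the squeezed tongs, lifted it straight up, and handed the job in still holding it (about 25 s of the 72 s allowed).

Last checks before handing in:
- **Bottle:** its top was at z = 0.146 m (14 mm tray plus 132 mm bottle), so the rim is flat on the tray. It was centred at (0.527, 0.414), within about 2 mm of where I measured the peg, and did not move after release.
- **Ring:** the gripper was at 42.2 mm, the value given for jaws closed on the ring. The ring was about 0.17–0.19 m up and touching only the tongs in both pictures.
- **Other items:** the other bottle, cap, brush and tin looked unmoved in both pictures.

**Disagreements:** the two cameras differed by a few millimetres (up to about 5) on the tongs and jaw positions, so I averaged them; it did not affect the grasps. I could not read the jaw-on-ring force directly. I inferred it from the gripper width and from the ring staying put during the lift.

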